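# Gang up the strap slitter

### The job

Set up the strap slitter for the next job: take the guard off it and stand it on the bench, slide every slitting knife on the bench down the splined spindle, hub upwards as it lies and fully home on the one below (any order), then the end collar on top of the last knife. Put the guard back so that it sits level, all the way down on the machine's rim, and leave the other things on the bench where they are.

Things in the scene. Friction and masses are not known exactly. Their poses are not given: they have to be found in the camera images.
- rim_center (a point): strap slitter: green round casting 144 mm across, bolted down; a green motor box (34 mm tall, 45 mm at its round end) behind it reaches 160 mm from the middle along x. Point: on the spindle axis at the height of the rim (ledge) that the guard stands on, 18 mm above the bench; z up. Inside the rim a deck 110 mm across stands 8 mm higher, its top 4.5 mm chamfered; the guard's mouth goes round it with 4 mm play
- spindle_top (a point): upright splined spindle in the slitter. Point: on its axis at the splines' upper end, 122 mm above the bench; a tapered pilot nose, 20 mm diameter, rises 10 mm more. Six splines 5 mm wide, 30 mm across (root 20.4 mm; top 3 mm stepped narrower) run down to a shoulder 32 mm above the bench, where the first knife rests. x points along a spline, repeating every 60 degrees
- spindle (a joint): turn of the whole spindle in its stiff bearing (0.12 N m), rad, counter-clockwise from above, -3.1 to 3.1 at the start; already contained in the orientation of spindle_top
- guard_mouth (a point): middle of the open lower edge of the guard: loose green steel bell, open below, 129 mm across its lip, 122 mm tall without its knob, 0.35 kg; inside 118 mm wide, 119 mm deep. At the start it stands on the slitter's rim and covers the spindle. z up
- guard_knob (a point): middle of the guard's round black knob on top, 26 mm diameter, 26 mm tall (from 8 to 34 mm above the bell's top); 143 mm above the mouth
- knife_0_mid (a point): loose slitting knife (three or four there, all alike, 0.16 kg): steel disc 76 mm across, 3 mm thick, dark hexagonal hub 46 mm across flats on it; 18 mm tall overall, lying hub up. Point: on its axis half-way up. Through bore with six grooves 7.4 mm wide; x points along a groove and at the middle of a hub flat (every 60 degrees). Play on the spindle 1.2 mm sideways, 6 degrees either way. They pile up 18 mm each
- knife_1_mid (a point): loose slitting knife (three or four there, all alike, 0.16 kg): steel disc 76 mm across, 3 mm thick, dark hexagonal hub 46 mm across flats on it; 18 mm tall overall, lying hub up. Point: on its axis half-way up. Through bore with six grooves 7.4 mm wide; x points along a groove and at the middle of a hub flat (every 60 degrees). Play on the spindle 1.2 mm sideways, 6 degrees either way. They pile up 18 mm each
- knife_2_mid (a point): loose slitting knife (three or four there, all alike, 0.16 kg): steel disc 76 mm across, 3 mm thick, dark hexagonal hub 46 mm across flats on it; 18 mm tall overall, lying hub up. Point: on its axis half-way up. Through bore with six grooves 7.4 mm wide; x points along a groove and at the middle of a hub flat (every 60 degrees). Play on the spindle 1.2 mm sideways, 6 degrees either way. They pile up 18 mm each
- knife_3_mid (a point): loose slitting knife (three or four there, all alike, 0.16 kg): steel disc 76 mm across, 3 mm thick, dark hexagonal hub 46 mm across flats on it; 18 mm tall overall, lying hub up. Point: on its axis half-way up. Through bore with six grooves 7.4 mm wide; x points along a groove and at the middle of a hub flat (every 60 degrees). Play on the spindle 1.2 mm sideways, 6 degrees either way. They pile up 18 mm each
- end_collar_mid (a point): end collar, loose: plain aluminium ring 49 mm across, 16 mm tall, 0.09 kg, same splined bore as the knives, six shallow dark notches round it in line with the grooves. Point: on its axis half-way up; x points along a groove (every 60 degrees), z up. Same either way up
- loose_beeswax: bystander: block of beeswax 35 x 52 x 21 mm; origin under its middle
- loose_rivet_tin: bystander: round white tin 67 mm across, 32 mm tall; origin under its middle
- loose_edge_roller: bystander: small roller 22 x 44 x 22 mm; origin under its middle
- loose_dye_jar_24: bystander: small dark jar 32 mm across, 52 mm tall; origin under its middle
- the_hand_press: fixed obstacle: green hand press in the middle of the bench, always in the same place; 232 mm tall, its lever's ball 386 mm. It takes up x 0.55 to 0.72, y -0.02 to 0.23 m: carry things across in front of it (nearer the robot). The bench left of it, x 0.51 to 0.65, y 0.23 to 0.37 m, is free for the guard

How it is judged:
By the outcome, as a careful person would: the job done as asked, in the order asked, and still so for the second after the job is handed in, with the robot touching nothing.
Of knife_0, knife_1, knife_2, knife_3 only 3 to 4 are there at a start; the rules pass over those that are not, and their reading is None.
At some moment in a run one of knife_0, knife_1, knife_2, knife_3, end_collar may be knocked a few centimetres aside while the robot is not near it.
It also fails if it takes over 208 s, if anything falls off the work surface, if the arm or the gripper's body presses on something with over 40 N, if the wrist force passes 120 N, or if a joint passes its speed limit or range.

### The arm

A 6-joint arm with a two-finger parallel gripper is mounted at the origin on a cart in front of the work surface, level with it; the furniture and walls round the work are solid. World frame = base frame: x ahead of the robot, y to its left, z up, the work surface at z = 0. Lengths are in mm, angles in rad, forces in N, time in s.
With the tool pointing down it reaches from about 250 to 725 mm from the base axis. Payload 9.7 kg.
Tool frame: the origin (TCP) lies at the very end of the fingers, on their centre line; the grasp point (between the pads) lies 19 mm behind it; z points along the fingers, y is the line along which they close (so a half turn about z gives the same grasp; the last joint's range is limited). The gripper opens to 85 mm and grips with 20 to 120 N. Pads are 22 mm wide; open, the fingers measure 114 mm over their backs; the gripper's body (76 mm by 85 mm) begins 54 mm behind the grasp point. The pads swing forward as they close: fully open they stand 13 mm farther back than shut.
Start: joints at [-1.135, 0.087, 0.176, 1.66, 0, 1.571], TCP at [232.172, -498.591, 231.284] pointing down, gripper open.
Joint ranges: [-3.13, 3.13], [-0.85, 1.81], [-1.15, 1.24], [-2.2, 2.28], [-1.44, 1.52], [-3.14, 3.14]. Speed limits (rad/s): [2.22, 2.22, 2.57, 3.14, 3.14, 3.14].

### API

Orientations are given as a 3x3 rotation matrix whose columns are the frame's x, y, z axes.
In Python, from bench import status, capture, job gives the robot as it stands. The module is installed in compiled form; this text tells all that it offers.
- The arm moves only by the tool servo_tool, never from a script. Its argument "deltas" is a list of rows, each an object with "travel": the shift along the world's x, y, z in cm, a list of three; "turn": the turn about the world's z in degrees; "grip": the closure, from 0 (fully open) to 1 (shut). In form: [{"travel": [x, y, z], "turn": turn, "grip": grip}, ...]. A call has 1 to 8 rows; each row shifts and turns the commanded pose from where the row before left it; what a row does not reach is not made up. A row lasts 1/8 s, in which the tool goes at most 62.5 mm and 10.7 degrees, less where a joint would pass 70% of its speed; a pose out of reach is approached as far as the arm can. A call with a gripper value outside its range is refused whole. The fingers move at their own pace and stop on an object; the grip force is fixed at half the most. Time passes only in rows, so rows that do not move let the fingers close. It gives the time, the measured TCP pose, the force, the opening and the grip force at its end, in the units of the state.
- status.get_obs(): the state, without advancing time (a new reading comes with each control period).
- capture(name): name is "scene" or "side" or "wrist"; returns a dict with "image" (420x560x3 uint8, red, green, blue), "mtx" (3x3 intrinsics, pixels), "dist" ([k1, k2, p1, p2, k3] as OpenCV has them; the pictures are not rectified), "position" and "rotation" of the camera in the world; the wrist camera has in their place "mount" (4x4, takes a point from camera to tool coordinates, whose origin is the TCP and whose axes are the flange's). Camera axes: x right, y down, z forward; pixel columns grow to the right and rows downward; lengths in mm; the calibration is good to about 2 mm. A picture is of the moment at which its call begins: read the wrist's pose just before it. There is no depth.
- job.close_job(): hands the job in; it is judged then, once.
The state is a dict: "time_s": time; "qpos": joint angles; "qvel": joint speeds; "effort": joint torques, N m; "position": TCP position; "tool_rot": TCP orientation; "ft_force": force on the tool from outside, world axes, zero at the start; "torque": the same for the moment, N m; "grip_width": finger opening in mm; "grasp_force": force on a finger pad.
Only numpy, scipy, OpenCV 4.12 (cv2) and the standard library are available. Lean on these libraries where they do the work, as an engineer would, in place of code of your own. Each camera call takes 0.05 s, during which the arm holds its last target. There are 200 camera calls.

## Working session

There is one attempt and no reset: what is moved stays moved. The work goes in short steps, Python scripts to look and compute and a tool call to move; the robot and the scene stay as the last step left them, time stands still between calls to the robot, and variables do not carry over. Pictures are saved under pics/ and viewed, at most 14 in all, crops included, and the job is handed in when it is done.

Besides the shell and the picture viewer there is one more tool, called after "Call:" as name([rows], argument=value, ...), one row to a line, values as JSON. servo_tool: Moves the arm, as the interface text tells. Its arguments: {"type":"object","properties":{"deltas":{"type":"array"}},"required":["deltas"]}

```bash
mkdir -p pics
cat > h.py <<'E'
import numpy as np, cv2
from bench import status, capture, job
def cam(name):
    o=status.get_obs(); c=capture(name)
    if 'mount' in c:
        T=np.eye(4); T[:3,:3]=o['tool_rot']; T[:3,3]=o['position']; M=T@np.array(c['mount'])
        c['position']=M[:3,3]; c['rotation']=M[:3,:3]
    return c
def save(c,fn,crop=None,s=1):
    im=c['image'][...,::-1]
    if crop: x0,y0,x1,y1=crop; im=im[y0:y1,x0:x1]
    im=cv2.resize(im,None,fx=s,fy=s,interpolation=cv2.INTER_CUBIC); cv2.imwrite('pics/'+fn,im)
def ray(c,px,z):
    p=cv2.undistortPoints(np.array(px,float).reshape(-1,1,2),np.array(c['mtx'],float),np.array(c['dist'],float)).reshape(-1,2)
    d=np.c_[p,np.ones(len(p))]@np.array(c['rotation']).T; o=np.array(c['position'])
    return o+d*((z-o[2])/d[:,2])[:,None]
def proj(c,P):
    R=np.array(c['rotation']); t=-R.T@np.array(c['position'])
    return cv2.projectPoints(np.array(P,float).reshape(-1,3),cv2.Rodrigues(R.T)[0],t,np.array(c['mtx'],float),np.array(c['dist'],float))[0].reshape(-1,2)
E
python3 - <<'E'
from h import *
import pickle
a=cam('scene');b=cam('side');w=cam('wrist')
pickle.dump((a,b,w),open('c0.pkl','wb'))
im=np.hstack([a['image'],b['image']])
save(a,'scene0.png',s=1.42);save(b,'side0.png',s=1.42)
print(a['position'],b['position'],w['position'],w['mount'],status.get_obs())
E
```

```text
[-180.2026896  -806.52120281  694.83945609] [  333.75638785 -1055.20769638   603.8785078 ] [ 305.7703778  -464.04900603  372.850046  ] [[-2.78975325e-04 -9.47284739e-01 -3.20392800e-01  8.12944463e+01]
 [ 9.99999852e-01 -4.13727153e-04  3.52511461e-04 -2.18941384e-01]
 [-4.66483928e-04 -3.20392654e-01  9.47284714e-01 -1.42169045e+02]
 [ 0.00000000e+00  0.00000000e+00  0.00000000e+00  1.00000000e+00]] {'time_s': 0.15, 'qpos': array([-1.13498733e+00,  8.73452701e-02,  1.75375857e-01,  1.65980236e+00,
        1.74436921e-05,  1.57081168e+00]), 'qvel': array([ 0.00153066, -0.00243972,  0.00277659,  0.00144795, -0.00026409,
       -0.00056226]), 'effort': array([-3.78794002e-04, -5.20762539e+01,  4.65045011e+01,  1.37788762e-02,
       -8.59862871e-05,  1.93203090e-05]), 'position': array([ 232.11850624, -498.44883591,  230.77022924]), 'tool_rot': array([[ 9.06535315e-01,  4.22129797e-01, -3.95967367e-04],
       [ 4.22129983e-01, -9.06534877e-01,  8.91637914e-04],
       [ 1.74287041e-05, -9.75450955e-04, -9.99999524e-01]]), 'ft_force': array([ 0.37127211, -0.31226574, -0.12687698]), 'torque': array([-0.01767956,  0.00032407, -0.00954635]), 'grasp_force': 0.0, 'grip_width': 85.7039189268011}
```

View pics/scene0.png

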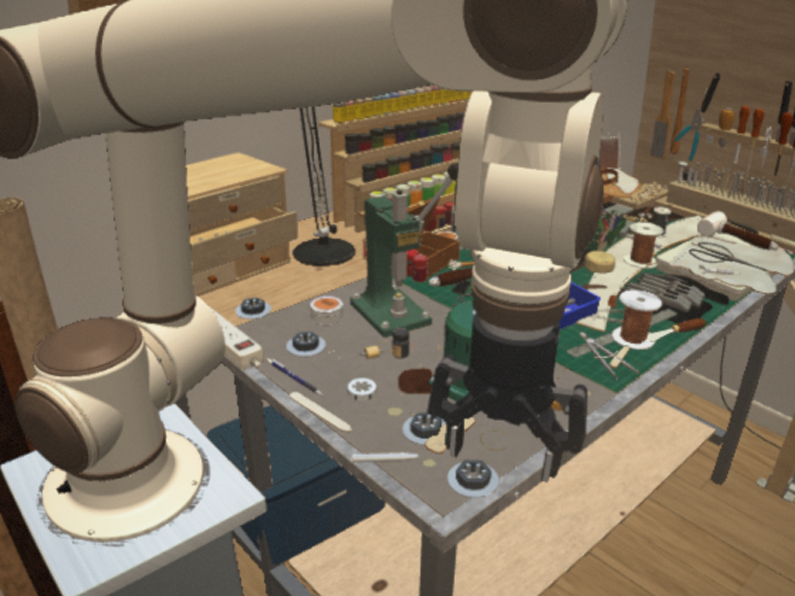

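View pics/side0.png

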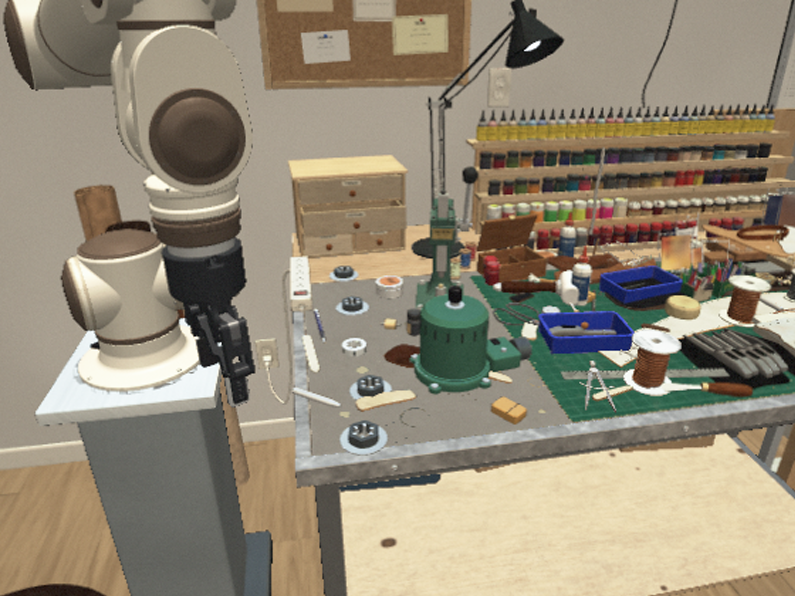

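The pictures show four knives (scaled side view at (363,433), (371,383), (352,303), (344,270)), the collar at (353,345) and the guard's knob at (456,295). The press stands behind them.

Run:
```python
from h import *
import pickle
a,b,w=pickle.load(open('c0.pkl','rb'))
s=1.42
np.set_printoptions(precision=1,suppress=True)
B=np.array([(363,433),(371,383),(352,303),(344,270)])/s
A=np.array([(473,472),(426,426),(305,342),(252,305)])/s
print(ray(b,B,18),ray(a,A,18))
print('collar',ray(b,np.array([(353,345)])/s,16),ray(a,np.array([(361,384)])/s,16))
print('knob',ray(b,np.array([(456,295)])/s,161))
print('by side',ray(b,np.array([(389,287),(391,323),(414,321),(508,409)])/s,20))
```

```text
[[ 398.9 -335.5   18. ]
 [ 429.1 -201.5   18. ]
 [ 428.   124.2   18. ]
 [ 426.9  319.4   18. ]] [[ 398.6 -327.5   18. ]
 [ 421.1 -205.3   18. ]
 [ 422.1  127.9   18. ]
 [ 422.   322.5   18. ]]
collar [[411.3 -60.   16. ]] [[417.8 -46.5  16. ]]
knob [[ 589.7 -166.5  161. ]]
by side [[ 524.1  189.9   20. ]
 [ 499.6    9.4   20. ]
 [ 549.4    9.    20. ]
 [ 642.  -322.    20. ]]
```

Call:
servo_tool([
  {"travel": [4, 4, 1], "turn": 0, "grip": 0},
  {"travel": [4, 4, 1], "turn": 0, "grip": 0},
  {"travel": [4, 4, 0], "turn": 0, "grip": 0},
  {"travel": [4, 4, 0], "turn": 0, "grip": 0},
  {"travel": [4, 4, 0], "turn": 0, "grip": 0},
  {"travel": [4, 4, 0], "turn": 0, "grip": 0},
  {"travel": [4, 4, 0], "turn": 0, "grip": 0},
  {"travel": [4, 4, 0], "turn": 0, "grip": 0},
])

```text
time_s: 1.15
position: [553.2, -177.0, 251.1]
tool_rot: [[0.906, 0.422, -0.0], [0.422, -0.906, -0.0], [-0.0, -0.0, -1.0]]
ft_force: [0.3, -0.4, 0.1]
grip_width: 85.5
grasp_force: 0.0
```

Call:
servo_tool([
  {"travel": [3.5, 1.2, 0], "turn": 0, "grip": 0},
  {"travel": [0, 0, 0], "turn": 0, "grip": 0},
  {"travel": [0, 0, 0], "turn": 0, "grip": 0},
  {"travel": [0, 0, 0], "turn": 0, "grip": 0},
])

```text
time_s: 1.65
position: [586.5, -167.2, 251.7]
tool_rot: [[0.907, 0.421, 0.0], [0.421, -0.907, -0.0], [0.0, 0.0, -1.0]]
ft_force: [-0.1, -0.8, -0.3]
grip_width: 85.3
grasp_force: 0.0
```

Run:
```python
from h import *
w=cam('wrist'); save(w,'w1.png',s=1.42)
import pickle; pickle.dump(w,open('c1.pkl','wb'))
o=status.get_obs(); print(o['position'],o['qpos'],o['tool_rot'][:,0]); print(proj(w,[(590,-166,161)])*1.42)
```

```text
[ 586.49138023 -167.24095155  251.74467042] [-2.77755143e-01  2.45643261e-01  3.96298227e-01  1.72097446e+00
 -5.85628755e-05  2.42921340e+00] [9.07028315e-01 4.21069509e-01 3.22591771e-04]
[[398.46150916 298.13806578]]
```

View pics/w1.png

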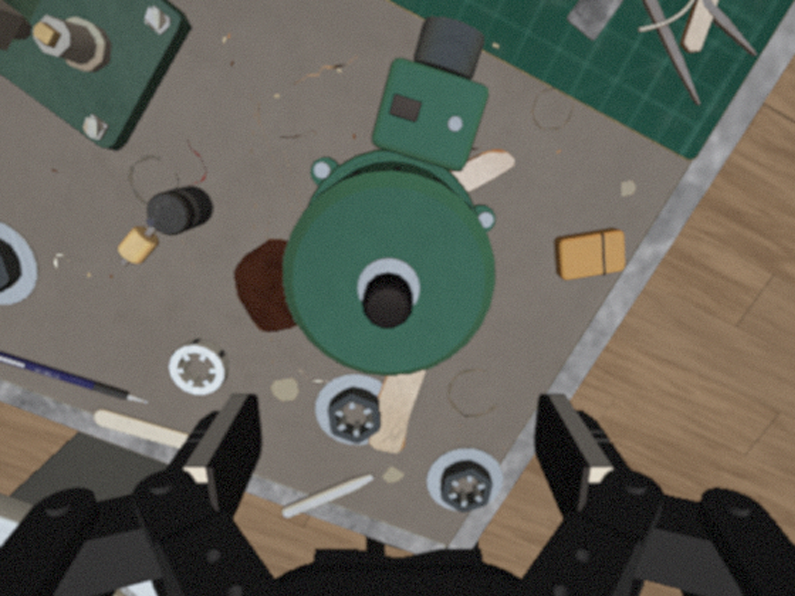

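The wrist picture shows the knob's top face centred near (387,311), with the grey seat at (389,287). The knives are at (353,413) and (466,486), the collar at (197,369), and the press foot at top left.

Run:
```python
from h import *
import pickle
w=pickle.load(open('c1.pkl','rb')); s=1.42
np.set_printoptions(precision=1,suppress=True)
print('knob',ray(w,np.array([(387,313)])/s,174), 'seat',ray(w,np.array([(389,287)])/s,141))
print('bell top',ray(w,np.array([(390,271)])/s,135))
print('knives',ray(w,np.array([(353,413),(466,486)])/s,18),'collar',ray(w,np.array([(197,369)])/s,16))
```

```text
knob [[ 584.7 -162.3  174. ]] seat [[ 587.6 -161.4  141. ]]
bell top [[ 594.6 -158.7  135. ]]
knives [[ 431.4 -195.2   18. ]
 [ 403.2 -324.2   18. ]] collar [[413.2 -54.6  16. ]]
```

Call:
servo_tool([
  {"travel": [0, 0.5, -1], "turn": 9, "grip": 0},
  {"travel": [0, 0, -1], "turn": 9, "grip": 0},
  {"travel": [0, 0, -1], "turn": 9, "grip": 0},
  {"travel": [0, 0, -1], "turn": 9, "grip": 0},
  {"travel": [0, 0, -1], "turn": 9, "grip": 0},
  {"travel": [0, 0, -2], "turn": 0, "grip": 0},
  {"travel": [0, 0, -2], "turn": 0, "grip": 0},
  {"travel": [0, 0, -1.3], "turn": 0, "grip": 0},
])

```text
time_s: 2.7
position: [586.5, -162.0, 147.7]
tool_rot: [[0.343, 0.939, -0.0], [0.939, -0.343, 0.0], [-0.0, -0.0, -1.0]]
ft_force: [-0.5, 0.5, -0.5]
grip_width: 85.4
grasp_force: 0.0
```

Call:
servo_tool([
  {"travel": [0, 0, 0], "turn": 0, "grip": 1},
  {"travel": [0, 0, 0], "turn": 0, "grip": 1},
  {"travel": [0, 0, 0], "turn": 0, "grip": 1},
  {"travel": [0, 0, 0], "turn": 0, "grip": 1},
  {"travel": [0, 0, 0], "turn": 0, "grip": 1},
  {"travel": [0, 0, 0], "turn": 0, "grip": 1},
  {"travel": [0, 0, 0], "turn": 0, "grip": 1},
  {"travel": [0, 0, 0], "turn": 0, "grip": 1},
])

```text
time_s: 3.7
position: [587.6, -161.7, 149.4]
tool_rot: [[0.342, 0.94, 0.002], [0.94, -0.342, -0.001], [0.0, 0.002, -1.0]]
ft_force: [-0.3, -0.5, 6.4]
grip_width: 23.5
grasp_force: 59.3
```

Call:
servo_tool([
  {"travel": [0, 0, 0.5], "turn": 0, "grip": 1},
  {"travel": [0, 0, 1.5], "turn": 0, "grip": 1},
  {"travel": [0, 0, 2.5], "turn": 0, "grip": 1},
  {"travel": [0, 0, 2.5], "turn": 0, "grip": 1},
  {"travel": [0, 0, 2.5], "turn": 0, "grip": 1},
  {"travel": [0, 0, 2.5], "turn": 0, "grip": 1},
  {"travel": [0, 0, 2], "turn": 0, "grip": 1},
  {"travel": [0, 0, 1], "turn": 0, "grip": 1},
])

```text
time_s: 4.7
position: [587.3, -161.6, 299.8]
tool_rot: [[0.343, 0.94, 0.001], [0.94, -0.343, -0.0], [0.0, 0.001, -1.0]]
ft_force: [-0.4, -0.0, -4.2]
grip_width: 23.9
grasp_force: 59.3
```

Run:
```python
from h import *
c=cam('side'); save(c,'side1.png',(180,120,420,330),2.5)
```

```text
(no output)
```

View pics/side1.png

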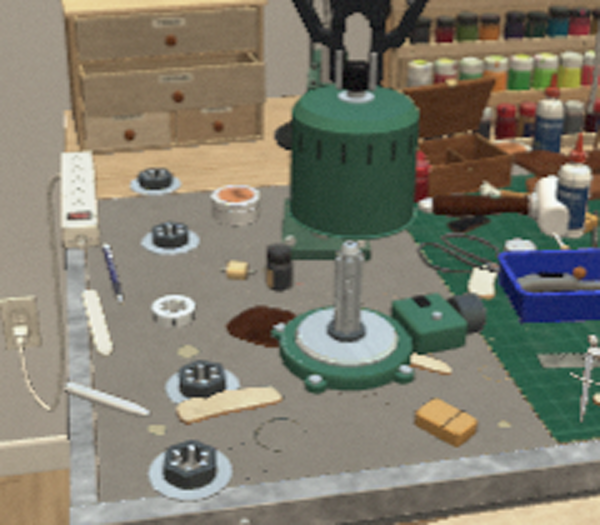

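The guard hangs level and clear above the slitter, with the bare spindle at (348,280) in this crop. Next I carry it in front of the press to the free spot.

Call:
servo_tool([
  {"travel": [-3, 0, 0], "turn": 0, "grip": 1},
  {"travel": [-4.7, 0, 0], "turn": 0, "grip": 1},
  {"travel": [-4.5, 2, 0], "turn": 0, "grip": 1},
  {"travel": [-1.5, 5, 0], "turn": 0, "grip": 1},
  {"travel": [0, 5, 0], "turn": 0, "grip": 1},
  {"travel": [0, 5, 0], "turn": 0, "grip": 1},
  {"travel": [0, 5, 0], "turn": 0, "grip": 1},
  {"travel": [0, 5, 0], "turn": 0, "grip": 1},
])

```text
time_s: 5.75
position: [449.7, 110.0, 297.9]
tool_rot: [[0.343, 0.939, -0.0], [0.939, -0.343, -0.0], [-0.0, -0.0, -1.0]]
ft_force: [1.0, -0.1, -3.9]
grip_width: 23.7
grasp_force: 59.9
```

Call:
servo_tool([
  {"travel": [0, 5, 0], "turn": 0, "grip": 1},
  {"travel": [0, 5, 0], "turn": 0, "grip": 1},
  {"travel": [0, 5, 0], "turn": 0, "grip": 1},
  {"travel": [0, 4.4, 0], "turn": 0, "grip": 1},
  {"travel": [4, 0, 0], "turn": 0, "grip": 1},
  {"travel": [4, 0, 0], "turn": 0, "grip": 1},
  {"travel": [4, 0, 0], "turn": 0, "grip": 1},
  {"travel": [1.3, 0, 0], "turn": 0, "grip": 1},
])

```text
time_s: 6.75
position: [584.9, 302.1, 295.9]
tool_rot: [[0.343, 0.939, -0.002], [0.939, -0.343, -0.002], [-0.002, -0.002, -1.0]]
ft_force: [-0.4, 0.3, -4.1]
grip_width: 23.5
grasp_force: 60.3
```

Call:
servo_tool([
  {"travel": [0, 0, -3], "turn": 0, "grip": 1},
  {"travel": [0, 0, -4], "turn": 0, "grip": 1},
  {"travel": [0, 0, -4], "turn": 0, "grip": 1},
  {"travel": [0, 0, -3], "turn": 0, "grip": 1},
  {"travel": [0, 0, -1.4], "turn": 0, "grip": 1},
  {"travel": [0, 0, -0.6], "turn": 0, "grip": 1},
  {"travel": [0, 0, -0.5], "turn": 0, "grip": 1},
  {"travel": [0, 0, 0], "turn": 0, "grip": 1},
])

```text
time_s: 7.75
position: [583.4, 302.5, 133.9]
tool_rot: [[0.343, 0.94, 0.001], [0.94, -0.343, 0.0], [0.001, 0.001, -1.0]]
ft_force: [0.3, 0.9, -3.3]
grip_width: 23.7
grasp_force: 60.2
```

Call:
servo_tool([
  {"travel": [0, 0, -0.2], "turn": 0, "grip": 1},
  {"travel": [0, 0, -0.15], "turn": 0, "grip": 1},
  {"travel": [0, 0, 0], "turn": 0, "grip": 1},
  {"travel": [0, 0, 0], "turn": 0, "grip": 0},
  {"travel": [0, 0, 0], "turn": 0, "grip": 0},
  {"travel": [0, 0, 0], "turn": 0, "grip": 0},
  {"travel": [0, 0, 0], "turn": 0, "grip": 0},
  {"travel": [0, 0, 0], "turn": 0, "grip": 0},
])

```text
time_s: 8.75
position: [583.2, 302.4, 129.7]
tool_rot: [[0.343, 0.939, -0.0], [0.939, -0.343, -0.0], [-0.0, -0.0, -1.0]]
ft_force: [0.3, 0.0, -0.0]
grip_width: 85.1
grasp_force: 0.0
```

Call:
servo_tool([
  {"travel": [0, 0, 3], "turn": 0, "grip": 0},
  {"travel": [0, 0, 5], "turn": 0, "grip": 0},
  {"travel": [0, 0, 4], "turn": 0, "grip": 0},
  {"travel": [0, 0, 2], "turn": 0, "grip": 0},
  {"travel": [-4, 0, 0], "turn": 0, "grip": 0},
  {"travel": [-4, 0, 0], "turn": 0, "grip": 0},
  {"travel": [-4, 0, 0], "turn": 0, "grip": 0},
  {"travel": [-4, 0, -4], "turn": 0, "grip": 0},
])

```text
time_s: 9.75
position: [423.0, 303.0, 232.0]
tool_rot: [[0.343, 0.939, 0.005], [0.939, -0.343, 0.003], [0.005, 0.003, -1.0]]
ft_force: [0.0, 0.3, 0.0]
grip_width: 85.2
grasp_force: 0.0
```

Run:
```python
from h import *
import pickle
w=cam('wrist');b=cam('side');a=cam('scene');pickle.dump((a,b,w),open('c2.pkl','wb'))
# composite: wrist left, side spindle crop, scene
f=lambda im,r,s:cv2.resize(im[r[1]:r[3],r[0]:r[2]],s,interpolation=cv2.INTER_CUBIC)
W=f(w['image'],(0,0,560,420),(560,420))
S=f(b['image'],(200,160,440,340),(240*2,360)); 
cv2.imwrite('pics/w2.png',W[...,::-1]); print(status.get_obs()['position'])
```

```text
[420.38665991 301.37879097 226.96434135]
```

View pics/w2.png

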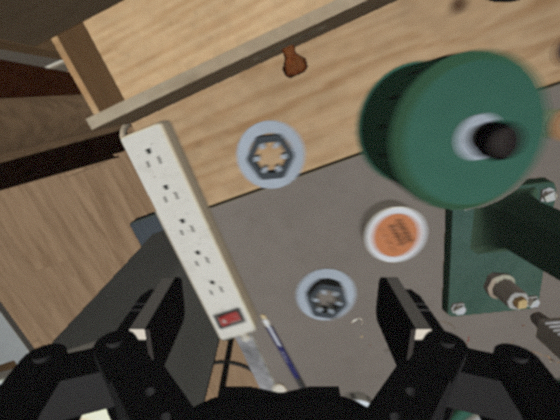

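The guard stands at the left-hand spot. The far knife is at (270,155) on the pale wood, and the second knife at (327,295). I measure both by rectified patches with a six-fold phase.

```bash
cat >> h.py <<'E'
def rect(c,x,y,z=18,half=45,k=4):
    n=int(2*half*k); g=(np.arange(n)-n/2+.5)/k
    X,Y=np.meshgrid(x+g,y-g)   # image right=+x, up=+y
    uv=proj(c,np.c_[X.ravel(),Y.ravel(),np.full(X.size,z)]).astype(np.float32)
    return cv2.remap(c['image'],uv[:,0].reshape(n,n),uv[:,1].reshape(n,n),cv2.INTER_CUBIC)
def six(c,x,y,z=18,r0=12.5,r1=15.5,s=6,step=.5):
    """centre + yaw(deg mod 60) of brightest six-fold pattern on ring"""
    half=45;k=4; g=cv2.cvtColor(rect(c,x,y,z,half,k),cv2.COLOR_RGB2GRAY).astype(np.float32); n=g.shape[0]
    th=np.deg2rad(np.arange(0,360,3)); rr=np.arange(r0,r1+.1,.5); best=None
    for dx in np.arange(-s,s+.1,step):
        for dy in np.arange(-s,s+.1,step):
            mx=((dx+rr[:,None]*np.cos(th))*k+n/2-.5).astype(np.float32); my=(-(dy+rr[:,None]*np.sin(th))*k+n/2-.5).astype(np.float32)
            p=cv2.remap(g,mx,my,cv2.INTER_LINEAR).mean(0); p=p-p.mean()
            F=np.fft.fft(p); q=abs(F[6])-0.7*(abs(F[1])+abs(F[2])+abs(F[3]))
            if best is None or q>best[0]: best=(q,x+dx,y+dy,(-np.rad2deg(np.angle(F[6]))/6)%60)
    return [round(float(v),1) for v in best]
E
python3 - <<'E'
from h import *
import pickle
a,b,w=pickle.load(open('c2.pkl','rb'))
np.set_printoptions(precision=1,suppress=True)
P=ray(w,[(270,155),(327,297)],18); print(P)
o=[]
for p in P:
    for z,r0,r1 in((18,12.5,15.5),(18,23.5,26),(10,24,26.5)): print(six(w,p[0],p[1],z,r0,r1))
    q=six(w,p[0],p[1],18,23.5,26)
    o.append(rect(w,q[1],q[2],18))
o.append(rect(b,588,-162,122)) 
im=np.hstack(o)
for i in range(3):cv2.line(im,(180+360*i,0),(180+360*i,360),(255,0,0));cv2.line(im,(360*i,180),(360*i+360,180),(255,0,0))
cv2.imwrite('pics/r1.png',cv2.resize(im,(798,266))[...,::-1])
E
```

```text
[[421.5 330.   18. ]
 [426.  145.2  18. ]]
[223.3, 421.0, 328.5, 45.4]
[569.2, 421.0, 328.5, 15.2]
[595.3, 420.5, 327.5, 15.2]
[1060.2, 424.0, 139.2, 30.6]
[-1721.2, 425.0, 146.2, 0.1]
[-1733.1, 424.5, 141.2, 60.0]
```

View pics/r1.png

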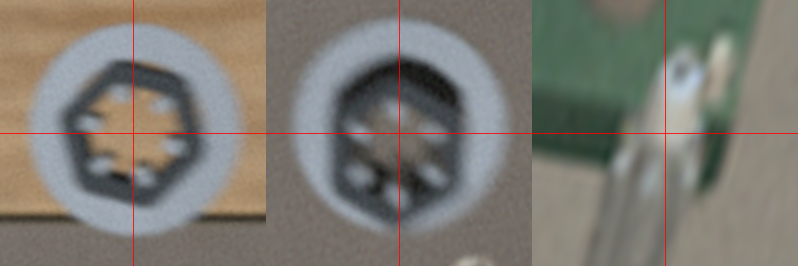

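Run:
```python
from h import *
import pickle
w=cam('wrist');b=cam('side');a=cam('scene');pickle.dump((a,b,w),open('c3.pkl','wb'))
o=status.get_obs();print(o['position'],np.abs(o['qvel']).max())
a0,b0,w0=pickle.load(open('c0.pkl','rb'))
for n,c in(('w',w),('b',b),('a',a),('b0',b0),('a0',a0)):
    for p in((421,325),(424,135)): print(n,six(c,*p,18,24,26,14,1))
```

```text
[424.37527255 302.93763095 231.54611873] 0.02303796935571998
w [506.8, 424.0, 328.0, 14.9]
w [268.7, 427.0, 123.0, 59.8]
b [-1368.5, 424.0, 311.0, 55.1]
b [-233.8, 428.0, 149.0, 3.0]
a [-627.3, 417.0, 312.0, 32.5]
a [-643.7, 420.0, 124.0, 27.9]
b0 [-1365.3, 424.0, 312.0, 54.5]
b0 [-229.1, 428.0, 149.0, 2.7]
a0 [-630.2, 417.0, 312.0, 32.3]
a0 [-664.0, 420.0, 124.0, 27.9]
```

Call:
servo_tool([
  {"travel": [0, 2.5, -4], "turn": 9, "grip": 0},
  {"travel": [0, 0, -4], "turn": 9, "grip": 0},
  {"travel": [0, 0, -4], "turn": 9, "grip": 0},
  {"travel": [0, 0, -4], "turn": 8, "grip": 0},
  {"travel": [0, 0, -2.5], "turn": 0, "grip": 0},
  {"travel": [0, 0, 0], "turn": 0, "grip": 0},
])

```text
time_s: 10.8
position: [424.0, 327.4, 44.3]
tool_rot: [[-0.257, 0.966, -0.001], [0.966, 0.257, -0.001], [-0.001, -0.001, -1.0]]
ft_force: [-0.3, 0.0, 0.5]
grip_width: 85.4
grasp_force: 0.0
```

Call:
servo_tool([
  {"travel": [0, 0, -1.5], "turn": 0, "grip": 0},
  {"travel": [0, 0, -1.0], "turn": 0, "grip": 0},
  {"travel": [0, 0, -0.8], "turn": 0, "grip": 0},
  {"travel": [0, 0, -0.5], "turn": 0, "grip": 0},
  {"travel": [0, 0, 0], "turn": 0, "grip": 0},
])

```text
time_s: 11.42
position: [423.0, 327.3, 6.5]
tool_rot: [[-0.258, 0.966, -0.0], [0.966, 0.258, -0.0], [-0.0, -0.0, -1.0]]
ft_force: [0.1, -0.6, -0.7]
grip_width: 85.3
grasp_force: 0.0
```

Run:
```python
from h import *
w=cam('wrist');save(w,'w4.png',(120,130,440,420),1.8)
o=status.get_obs();print(o['position'],o['ft_force'],o['tool_rot'][:,0])
```

```text
[423.1830846  327.42118742   6.86845736] [-0.49319318 -0.44338863  0.26028263] [-2.58314657e-01  9.66060835e-01 -2.45679520e-05]
```

View pics/w4.png

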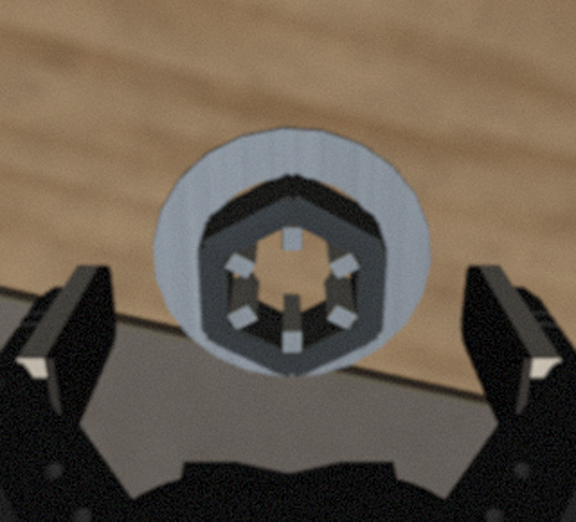

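Run:
```python
from h import *
w=cam('wrist');o=status.get_obs();p=o['position'];R=o['tool_rot']
for z in (7,20): print(z,(proj(w,[p*[1,1,0]+[0,0,z]])-[120,130])*1.8)
for z in(18,): print(ray(w,np.array([(292,290)])/1.8+[120,130],z), six(w,424,328,18,23.7,26,5,.5))
```

```text
7 [[292.89142408 269.68085716]]
20 [[293.32624717 296.93680848]]
[[422.789631   328.09296451  18.        ]] [-1629.3, 421.5, 332.0, 14.2]
```

Call:
servo_tool([
  {"travel": [0, 0, -0.45], "turn": 0, "grip": 0},
  {"travel": [0, 0, 0], "turn": 0, "grip": 1},
  {"travel": [0, 0, 0], "turn": 0, "grip": 1},
  {"travel": [0, 0, 0], "turn": 0, "grip": 1},
  {"travel": [0, 0, 0], "turn": 0, "grip": 1},
  {"travel": [0, 0, 0], "turn": 0, "grip": 1},
  {"travel": [0, 0, 0], "turn": 0, "grip": 1},
])

```text
time_s: 12.4
position: [423.4, 327.6, 2.8]
tool_rot: [[-0.258, 0.966, 0.001], [0.966, 0.258, 0.0], [0.0, 0.001, -1.0]]
ft_force: [-1.2, -0.5, 5.7]
grip_width: 44.4
grasp_force: 62.1
```

Call:
servo_tool([
  {"travel": [0, 0, 0.5], "turn": 0, "grip": 1},
  {"travel": [0, 0, 2], "turn": 0, "grip": 1},
  {"travel": [0, 0, 4], "turn": 0, "grip": 1},
  {"travel": [0, 0, 4], "turn": 0, "grip": 1},
  {"travel": [0, 0, 4], "turn": 0, "grip": 1},
  {"travel": [0, 0, 3], "turn": 0, "grip": 1},
  {"travel": [0, 0, 1], "turn": 0, "grip": 1},
])

```text
time_s: 13.28
position: [423.6, 327.7, 188.8]
tool_rot: [[-0.258, 0.966, 0.002], [0.966, 0.258, 0.001], [0.001, 0.002, -1.0]]
ft_force: [0.1, -0.0, -1.9]
grip_width: 44.4
grasp_force: 61.9
```

Call:
servo_tool([
  {"travel": [0, -4, 0], "turn": -7.5, "grip": 1},
  {"travel": [0, -5.5, 0], "turn": -7.5, "grip": 1},
  {"travel": [0, -5.5, 0], "turn": -7.5, "grip": 1},
  {"travel": [0, -5.5, 0], "turn": -7.5, "grip": 1},
  {"travel": [0, -5.5, 0], "turn": -7.5, "grip": 1},
  {"travel": [0, -5.5, 0], "turn": -7.5, "grip": 1},
  {"travel": [0, -5.5, 0], "turn": -7.5, "grip": 1},
  {"travel": [0, -5.5, 0], "turn": -7.5, "grip": 1},
])

```text
time_s: 14.28
position: [422.5, -99.3, 186.1]
tool_rot: [[0.711, 0.704, -0.001], [0.704, -0.711, 0.0], [-0.001, -0.001, -1.0]]
ft_force: [0.7, -0.8, -2.3]
grip_width: 44.5
grasp_force: 61.9
```

Call:
servo_tool([
  {"travel": [3, -4.2, 0], "turn": 0, "grip": 1},
  {"travel": [4, -4, 0], "turn": 0, "grip": 1},
  {"travel": [3.7, -4, 0], "turn": 0, "grip": 1},
  {"travel": [0, 0, 0], "turn": 0, "grip": 1},
  {"travel": [0, 0, 0], "turn": 0, "grip": 1},
  {"travel": [0, 0, 0], "turn": 0, "grip": 1},
])

```text
time_s: 15.02
position: [529.6, -218.8, 187.5]
tool_rot: [[0.707, 0.707, 0.0], [0.707, -0.707, 0.0], [0.0, -0.0, -1.0]]
ft_force: [-0.3, -0.1, -1.1]
grip_width: 44.4
grasp_force: 62.2
```

Run:
```python
from h import *
import pickle
w=cam('wrist');pickle.dump(w,open('c4.pkl','wb'))
o=status.get_obs();print(o['position'],o['tool_rot'][:,0],proj(w,[(588,-162,122),(588,-162,32)]))
save(w,'w5.png',s=1.42)
```

```text
[ 529.72555612 -218.83934937  187.79233953] [7.06946215e-01 7.07267244e-01 3.07233215e-04] [[282.70372653  96.95080803]
 [281.79924374  96.96323008]]
```

View pics/w5.png

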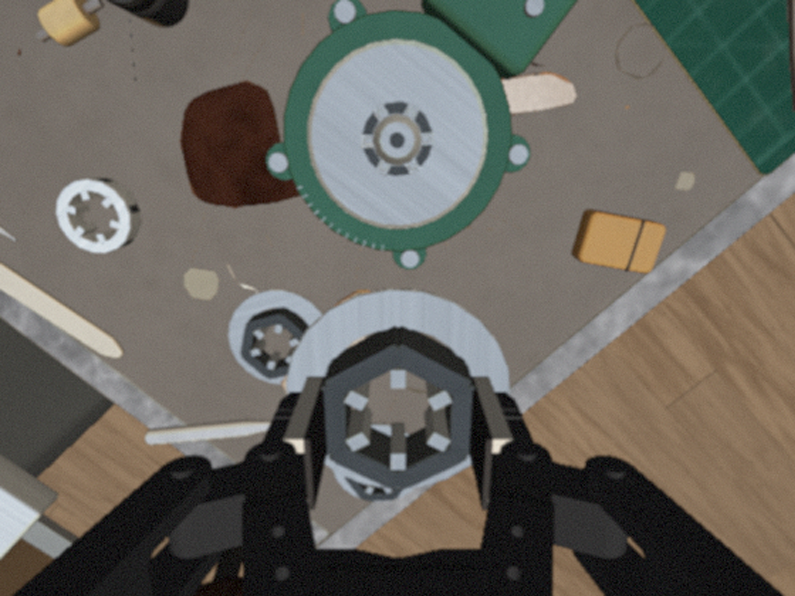

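The view shows the bare spindle from above at (397,140), with the gripped knife at (397,425) aligned to the fingers. I zoom on the spindle.

Run:
```python
from h import *
import pickle
w=pickle.load(open('c4.pkl','rb')); s=1.42
np.set_printoptions(precision=1,suppress=True)
print(ray(w,np.array([(397,140)])/s,132),ray(w,np.array([(397,133)])/s,26))
for z in(119,122):print(six(w,588,-162,z,11.5,14.5,4,.25))
q=six(w,588,-162,122,11.5,14.5,4,.25)
im=rect(w,q[1],q[2],122,22,12); 
cv2.imwrite('pics/sp.png',im[...,::-1])
# centre of gripped knife: teeth ring and disc
print(proj(w,[status.get_obs()['position']+[0,0,v] for v in (0,10,15)])*s)
```

```text
[[ 586.1 -161.3  132. ]] [[ 588.6 -158.8   26. ]]
[2766.2, 586.2, -161.0, 17.1]
[2622.1, 586.2, -161.0, 17.1]
[[399.4 395. ]
 [399.6 411.1]
 [399.6 419.9]]
```

View pics/sp.png

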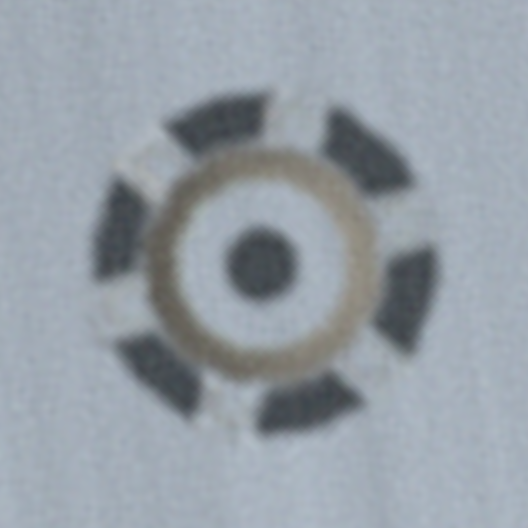

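Call:
servo_tool([
  {"travel": [2.85, 2.9, 0], "turn": 2, "grip": 1},
  {"travel": [2.85, 2.85, 0], "turn": 0, "grip": 1},
  {"travel": [0, 0, -2], "turn": 0, "grip": 1},
  {"travel": [0, 0, -2], "turn": 0, "grip": 1},
  {"travel": [0, 0, 0], "turn": 0, "grip": 1},
  {"travel": [0, 0, 0], "turn": 0, "grip": 1},
])

```text
time_s: 15.82
position: [587.2, -161.9, 148.7]
tool_rot: [[0.682, 0.731, 0.002], [0.731, -0.682, -0.0], [0.001, 0.001, -1.0]]
ft_force: [0.0, 0.5, -1.9]
grip_width: 44.4
grasp_force: 62.2
```

Call:
servo_tool([
  {"travel": [0, 0, -1.0], "turn": 0, "grip": 1},
  {"travel": [0, 0, -0.6], "turn": 0, "grip": 1},
  {"travel": [0, 0, -0.4], "turn": 0, "grip": 1},
  {"travel": [0, 0, 0], "turn": 0, "grip": 1},
])

```text
time_s: 16.32
position: [586.9, -162.1, 126.8]
tool_rot: [[0.682, 0.731, -0.001], [0.731, -0.682, 0.0], [-0.0, -0.001, -1.0]]
ft_force: [0.9, 0.1, -1.6]
grip_width: 44.5
grasp_force: 62.3
```

Call:
servo_tool([
  {"travel": [0, 0, -0.3], "turn": 0, "grip": 1},
  {"travel": [0, 0, -0.3], "turn": 0, "grip": 1},
  {"travel": [0, 0, 0], "turn": 0, "grip": 1},
])

```text
time_s: 16.7
position: [587.2, -162.0, 121.0]
tool_rot: [[0.682, 0.731, -0.0], [0.731, -0.682, 0.0], [0.0, -0.0, -1.0]]
ft_force: [0.6, 1.7, -3.1]
grip_width: 44.1
grasp_force: 62.3
```

Call:
servo_tool([
  {"travel": [0, 0.05, -0.5], "turn": 0, "grip": 1},
  {"travel": [0, 0, -0.8], "turn": 0, "grip": 1},
  {"travel": [0, 0, -0.8], "turn": 0, "grip": 1},
  {"travel": [0, 0, -0.8], "turn": 0, "grip": 1},
  {"travel": [0, 0, -0.8], "turn": 0, "grip": 1},
  {"travel": [0, 0, -0.8], "turn": 0, "grip": 1},
  {"travel": [0, 0, 0], "turn": 0, "grip": 1},
])

```text
time_s: 17.58
position: [586.8, -161.5, 75.4]
tool_rot: [[0.682, 0.731, -0.001], [0.731, -0.682, 0.0], [-0.001, -0.001, -1.0]]
ft_force: [0.1, -0.1, -0.8]
grip_width: 44.5
grasp_force: 62.3
```

Call:
servo_tool([
  {"travel": [0, 0, 0], "turn": 0, "grip": 0},
  {"travel": [0, 0, 0], "turn": 0, "grip": 0},
  {"travel": [0, 0, 0], "turn": 0, "grip": 0},
  {"travel": [0, 0, 3], "turn": 0, "grip": 0},
  {"travel": [0, 0, 4], "turn": 0, "grip": 0},
  {"travel": [0, 0, 4.5], "turn": 0, "grip": 0},
  {"travel": [-4, -3, 3], "turn": 0, "grip": 0},
  {"travel": [-4, -3, 0], "turn": 0, "grip": 0},
])

```text
time_s: 18.58
position: [507.4, -222.4, 224.2]
tool_rot: [[0.681, 0.732, 0.004], [0.732, -0.681, -0.002], [0.001, 0.004, -1.0]]
ft_force: [-0.7, -0.8, 0.0]
grip_width: 85.4
grasp_force: 0.0
```

Call:
servo_tool([
  {"travel": [-4, -3, 0], "turn": 0, "grip": 0},
  {"travel": [-4, -3, 0], "turn": 0, "grip": 0},
  {"travel": [-4, -1, 0], "turn": 0, "grip": 0},
  {"travel": [0, 0, 0], "turn": 0, "grip": 0},
  {"travel": [0, 0, 0], "turn": 0, "grip": 0},
  {"travel": [0, 0, 0], "turn": 0, "grip": 0},
  {"travel": [0, 0, 0], "turn": 0, "grip": 0},
])

```text
time_s: 19.45
position: [387.8, -291.3, 221.0]
tool_rot: [[0.682, 0.732, -0.0], [0.732, -0.682, 0.0], [0.0, -0.0, -1.0]]
ft_force: [0.1, 0.4, 0.7]
grip_width: 85.8
grasp_force: 0.0
```

Run:
```python
from h import *
import pickle
w=cam('wrist');pickle.dump(w,open('c5.pkl','wb'))
o=status.get_obs();print(o['position'],np.abs(o['qvel']).max())
for p in((430,-197),(402,-326)):
  for z,r0,r1 in((18,23.7,26),(18,12.5,15.5)): print(six(w,*p,z,r0,r1,10,1))
save(w,'w6.png',s=1.42)
```

```text
[ 387.69777203 -291.30199547  221.02373824] 0.0033112193625096605
[891.2, 426.0, -199.0, 1.1]
[1561.6, 426.0, -199.0, 30.2]
[-97.5, 399.0, -325.0, 47.2]
[1707.2, 398.0, -327.0, 17.6]
```

View pics/w6.png

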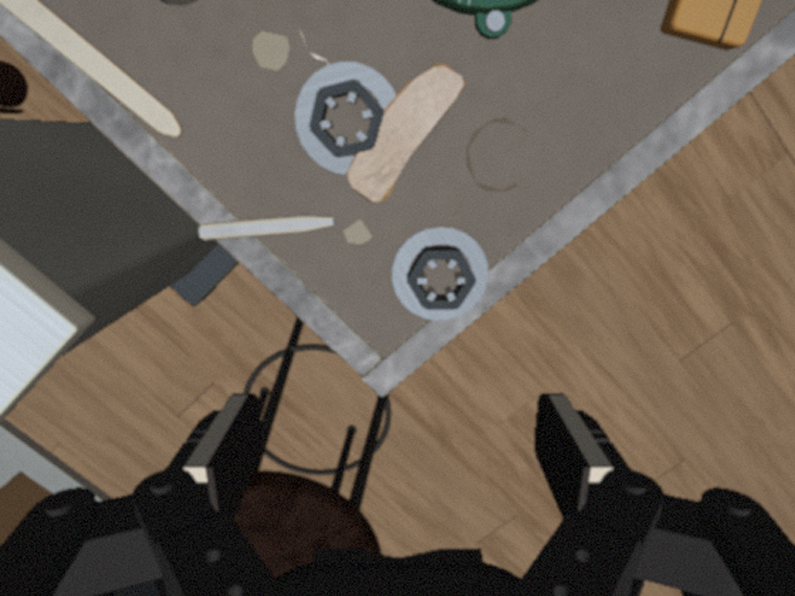

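The two near knives are at (347,118) and (441,274). A leather scrap lies by the first, so I grip that one with the fingers along x.

Call:
servo_tool([
  {"travel": [1.3, 3.1, -2], "turn": 9, "grip": 0},
  {"travel": [1.3, 3.1, -3], "turn": 9, "grip": 0},
  {"travel": [1.25, 3.0, -4], "turn": 9, "grip": 0},
  {"travel": [0, 0, -4], "turn": 9, "grip": 0},
  {"travel": [0, 0, -4], "turn": 7.5, "grip": 0},
  {"travel": [0, 0, -2], "turn": 0, "grip": 0},
  {"travel": [0, 0, -1.2], "turn": 0, "grip": 0},
  {"travel": [0, 0, 0], "turn": 0, "grip": 0},
])

```text
time_s: 20.5
position: [425.5, -199.4, 18.9]
tool_rot: [[-0.008, 1.0, -0.001], [1.0, 0.008, 0.0], [0.0, -0.001, -1.0]]
ft_force: [0.1, 0.3, 0.6]
grip_width: 85.3
grasp_force: 0.0
```

Run:
```python
from h import *
w=cam('wrist');p=status.get_obs()['position']
print(p,six(w,*p[:2],18,12.5,15.5,8,.5),six(w,*p[:2],18,23.7,26,8,.5))
```

```text
[ 425.93199752 -199.6109006    19.70898268] [1979.0, 425.4, -197.6, 30.3] [-1653.6, 425.4, -194.1, 0.3]
```

Call:
servo_tool([
  {"travel": [0, 0.15, -1], "turn": 0, "grip": 0},
  {"travel": [0, 0, -0.6], "turn": 0, "grip": 0},
  {"travel": [0, 0, 0], "turn": 0, "grip": 1},
  {"travel": [0, 0, 0], "turn": 0, "grip": 1},
  {"travel": [0, 0, 0], "turn": 0, "grip": 1},
  {"travel": [0, 0, 0], "turn": 0, "grip": 1},
  {"travel": [0, 0, 0], "turn": 0, "grip": 1},
  {"travel": [0, 0, 0], "turn": 0, "grip": 1},
])

```text
time_s: 21.55
position: [426.1, -198.3, 3.9]
tool_rot: [[-0.008, 1.0, 0.001], [1.0, 0.008, -0.001], [-0.001, 0.001, -1.0]]
ft_force: [-0.7, -0.6, 5.8]
grip_width: 44.4
grasp_force: 62.4
```

Call:
servo_tool([
  {"travel": [0, 0, 0.5], "turn": 0, "grip": 1},
  {"travel": [0, 0, 2], "turn": 0, "grip": 1},
  {"travel": [0, 0, 4], "turn": 0, "grip": 1},
  {"travel": [0, 0, 4], "turn": -8.5, "grip": 1},
  {"travel": [0, 0, 4], "turn": -9, "grip": 1},
  {"travel": [3, -0.7, 4], "turn": -9, "grip": 1},
  {"travel": [3.7, -0.7, 0], "turn": -9, "grip": 1},
  {"travel": [3.7, -0.7, 0], "turn": -8, "grip": 1},
])

```text
time_s: 22.55
position: [530.8, -219.4, 188.8]
tool_rot: [[0.686, 0.728, 0.001], [0.728, -0.686, -0.0], [0.0, 0.001, -1.0]]
ft_force: [-0.1, -0.7, -1.7]
grip_width: 44.7
grasp_force: 62.0
```

Call:
servo_tool([
  {"travel": [0, 0, 0], "turn": 0, "grip": 1},
  {"travel": [0, 0, 0], "turn": 0, "grip": 1},
  {"travel": [0, 0, 0], "turn": 0, "grip": 1},
])

```text
time_s: 22.92
position: [529.0, -219.0, 188.6]
tool_rot: [[0.682, 0.731, 0.0], [0.731, -0.682, -0.0], [-0.0, 0.0, -1.0]]
ft_force: [0.2, -0.2, -1.5]
grip_width: 44.4
grasp_force: 62.2
```

Run:
```python
from h import *
import pickle
w=cam('wrist');pickle.dump(w,open('c6.pkl','wb'));p=status.get_obs()['position']
print(p,status.get_obs()['tool_rot'][:,0])
print('spindle',six(w,587,-161.7,122,11.5,14.5,4,.25),'knife1 home?',[(z,six(w,587,-161.7,z,23.7,26,3,.5)) for z in (50,60)])
b=cam('side')
save(w,'w7.png',s=1.42)
im=cv2.resize(b['image'][180:300,270:390],(480,480),interpolation=cv2.INTER_CUBIC)
im2=cv2.resize(w['image'],(640,480)); cv2.imwrite('pics/w7.png',np.hstack([im2[:,150:470],im])[...,::-1])
```

```text
[ 529.03056445 -219.04128515  188.73938449] [6.82174487e-01 7.31189414e-01 9.85712887e-05]
spindle [1477.3, 586.0, -161.2, 17.3] knife1 home? [(50, [1669.7, 586.5, -162.2, 17.0]), (60, [909.1, 586.5, -162.2, 17.0])]
```

View pics/w7.png

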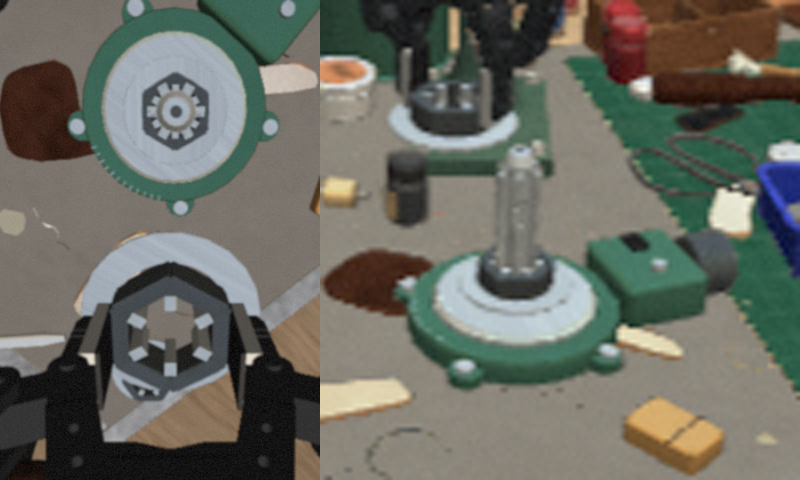

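The first knife sits on the shoulder around the spindle, and the second is gripped square. I repeat the insertion.

Call:
servo_tool([
  {"travel": [2.9, 2.85, 0], "turn": 0, "grip": 1},
  {"travel": [2.9, 2.85, 0], "turn": 0, "grip": 1},
  {"travel": [0, 0, -2], "turn": 0, "grip": 1},
  {"travel": [0, 0, -2], "turn": 0, "grip": 1},
  {"travel": [0, 0, -1], "turn": 0, "grip": 1},
  {"travel": [0, 0, -1], "turn": 0, "grip": 1},
  {"travel": [0, 0, -0.4], "turn": 0, "grip": 1},
  {"travel": [0, 0, 0], "turn": 0, "grip": 1},
])

```text
time_s: 24.02
position: [587.6, -162.1, 124.4]
tool_rot: [[0.682, 0.731, 0.0], [0.731, -0.682, 0.0], [0.0, 0.0, -1.0]]
ft_force: [0.1, 0.2, -1.8]
grip_width: 44.4
grasp_force: 62.2
```

Call:
servo_tool([
  {"travel": [0, 0, -0.3], "turn": 0, "grip": 1},
  {"travel": [0, 0, -0.3], "turn": 0, "grip": 1},
  {"travel": [0, 0, 0], "turn": 0, "grip": 1},
])

```text
time_s: 24.4
position: [587.5, -161.9, 117.9]
tool_rot: [[0.682, 0.731, -0.001], [0.731, -0.682, 0.0], [-0.0, -0.001, -1.0]]
ft_force: [-1.0, 2.1, -3.2]
grip_width: 44.4
grasp_force: 62.1
```

Call:
servo_tool([
  {"travel": [-0.05, 0.05, -0.5], "turn": 0, "grip": 1},
  {"travel": [0, 0, -1], "turn": 0, "grip": 1},
  {"travel": [0, 0, -1], "turn": 0, "grip": 1},
  {"travel": [0, 0, -1], "turn": 0, "grip": 1},
  {"travel": [0, 0, -0.8], "turn": 0, "grip": 1},
  {"travel": [0, 0, 0], "turn": 0, "grip": 1},
  {"travel": [0, 0, 0], "turn": 0, "grip": 1},
])

```text
time_s: 25.28
position: [587.3, -161.7, 75.6]
tool_rot: [[0.682, 0.731, 0.0], [0.731, -0.682, -0.0], [0.0, 0.0, -1.0]]
ft_force: [0.2, 0.2, -1.6]
grip_width: 44.3
grasp_force: 62.2
```

Call:
servo_tool([
  {"travel": [0, 0, 0], "turn": 0, "grip": 0},
  {"travel": [0, 0, 0], "turn": 0, "grip": 0},
  {"travel": [0, 0, 0], "turn": 0, "grip": 0},
  {"travel": [0, 0, 3], "turn": 0, "grip": 0},
  {"travel": [0, 0, 4.5], "turn": 0, "grip": 0},
  {"travel": [0, 0, 4], "turn": 0, "grip": 0},
  {"travel": [-3.5, -3, 0], "turn": 8, "grip": 0},
  {"travel": [-3.5, -3, 0], "turn": 8, "grip": 0},
])

```text
time_s: 26.28
position: [516.8, -222.1, 190.9]
tool_rot: [[0.449, 0.893, 0.001], [0.893, -0.449, -0.001], [-0.0, 0.001, -1.0]]
ft_force: [0.0, -1.6, -0.0]
grip_width: 85.3
grasp_force: 0.0
```

Call:
servo_tool([
  {"travel": [-3.5, -3, 0], "turn": 8, "grip": 0},
  {"travel": [-3.5, -3, 0], "turn": 6.4, "grip": 0},
  {"travel": [-3, -3, -3], "turn": 0, "grip": 0},
  {"travel": [-1.85, -1.5, -4], "turn": 0, "grip": 0},
  {"travel": [0, 0, -4], "turn": 0, "grip": 0},
  {"travel": [0, 0, -4], "turn": 0, "grip": 0},
  {"travel": [0, 0, -2], "turn": 0, "grip": 0},
  {"travel": [0, 0, 0], "turn": 0, "grip": 0},
])

```text
time_s: 27.28
position: [397.8, -325.9, 19.0]
tool_rot: [[0.219, 0.976, -0.002], [0.976, -0.219, 0.002], [0.001, -0.002, -1.0]]
ft_force: [0.2, 0.5, 0.7]
grip_width: 85.5
grasp_force: 0.0
```

Run:
```python
from h import *
w=cam('wrist');p=status.get_obs()['position']
print(p,six(w,*p[:2],18,12.5,15.5,8,.5),six(w,*p[:2],18,23.7,26,8,.5))
```

```text
[ 398.52690868 -326.48492235   20.43530848] [1863.2, 398.0, -327.0, 17.3] [-1656.7, 392.5, -334.5, 21.5]
```

Call:
servo_tool([
  {"travel": [0, 0, -1], "turn": 0, "grip": 0},
  {"travel": [0, 0, -0.65], "turn": 0, "grip": 0},
  {"travel": [0, 0, 0], "turn": 0, "grip": 1},
  {"travel": [0, 0, 0], "turn": 0, "grip": 1},
  {"travel": [0, 0, 0], "turn": 0, "grip": 1},
  {"travel": [0, 0, 0], "turn": 0, "grip": 1},
  {"travel": [0, 0, 0], "turn": 0, "grip": 1},
  {"travel": [0, 0, 0], "turn": 0, "grip": 1},
])

```text
time_s: 28.32
position: [399.1, -326.9, 4.5]
tool_rot: [[0.219, 0.976, 0.001], [0.976, -0.219, -0.001], [-0.001, 0.001, -1.0]]
ft_force: [-0.4, 0.9, 6.0]
grip_width: 44.2
grasp_force: 62.5
```

Call:
servo_tool([
  {"travel": [0, 0, 0.5], "turn": 0, "grip": 1},
  {"travel": [0, 0, 2], "turn": 0, "grip": 1},
  {"travel": [0, 0, 4], "turn": 0, "grip": 1},
  {"travel": [0, 0, 4], "turn": -8, "grip": 1},
  {"travel": [0, 0, 4], "turn": -8, "grip": 1},
  {"travel": [3, 2.6, 4], "turn": -8, "grip": 1},
  {"travel": [4, 3.5, 0], "turn": -6.4, "grip": 1},
  {"travel": [4, 3.5, 0], "turn": 0, "grip": 1},
])

```text
time_s: 29.32
position: [509.7, -229.7, 189.3]
tool_rot: [[0.684, 0.729, 0.001], [0.729, -0.684, -0.0], [0.0, 0.001, -1.0]]
ft_force: [-0.1, -0.1, -1.3]
grip_width: 44.3
grasp_force: 61.7
```

Call:
servo_tool([
  {"travel": [4, 3.5, 0], "turn": 0, "grip": 1},
  {"travel": [3.5, 3.2, 0], "turn": 0, "grip": 1},
  {"travel": [0.37, 0.17, -1], "turn": 0, "grip": 1},
  {"travel": [0, 0, -2], "turn": 0, "grip": 1},
  {"travel": [0, 0, -1], "turn": 0, "grip": 1},
  {"travel": [0, 0, -0.5], "turn": 0, "grip": 1},
  {"travel": [0, 0, 0], "turn": 0, "grip": 1},
])

```text
time_s: 30.2
position: [587.1, -162.2, 143.9]
tool_rot: [[0.683, 0.731, -0.0], [0.731, -0.683, -0.0], [-0.0, 0.0, -1.0]]
ft_force: [0.0, 0.6, -2.0]
grip_width: 44.3
grasp_force: 61.8
```

Call:
servo_tool([
  {"travel": [0, 0.03, -1], "turn": 0, "grip": 1},
  {"travel": [0, 0, -0.5], "turn": 0, "grip": 1},
  {"travel": [0, 0, -0.4], "turn": 0, "grip": 1},
  {"travel": [0, 0, -0.4], "turn": 0, "grip": 1},
  {"travel": [0, 0, -0.3], "turn": 0, "grip": 1},
  {"travel": [0, 0, 0], "turn": 0, "grip": 1},
])

```text
time_s: 30.95
position: [587.3, -161.5, 117.5]
tool_rot: [[0.682, 0.731, -0.0], [0.731, -0.682, 0.0], [-0.0, -0.0, -1.0]]
ft_force: [0.1, -0.1, -2.0]
grip_width: 43.8
grasp_force: 61.8
```

Call:
servo_tool([
  {"travel": [0, 0, -0.8], "turn": 0, "grip": 1},
  {"travel": [0, 0, -1], "turn": 0, "grip": 1},
  {"travel": [0, 0, -1], "turn": 0, "grip": 1},
  {"travel": [0, 0, -0.8], "turn": 0, "grip": 1},
  {"travel": [0, 0, -0.4], "turn": 0, "grip": 1},
  {"travel": [0, 0, -0.2], "turn": 0, "grip": 1},
  {"travel": [0, 0, 0], "turn": 0, "grip": 1},
])

```text
time_s: 31.82
position: [587.3, -161.5, 75.7]
tool_rot: [[0.682, 0.731, -0.0], [0.731, -0.682, 0.0], [0.0, -0.0, -1.0]]
ft_force: [0.6, 2.0, -2.0]
grip_width: 44.4
grasp_force: 61.7
```

Call:
servo_tool([
  {"travel": [0, 0, -0.25], "turn": 0, "grip": 1},
  {"travel": [0, 0, -0.1], "turn": 0, "grip": 1},
  {"travel": [0, 0, 0], "turn": 0, "grip": 1},
])

```text
time_s: 32.2
position: [587.5, -161.5, 72.5]
tool_rot: [[0.682, 0.731, 0.0], [0.731, -0.682, 0.0], [0.0, 0.0, -1.0]]
ft_force: [1.5, 2.5, 0.5]
grip_width: 44.2
grasp_force: 62.0
```

Call:
servo_tool([
  {"travel": [0, 0, -0.1], "turn": 0, "grip": 1},
  {"travel": [0, 0, 0], "turn": 0, "grip": 1},
  {"travel": [0, 0, 0], "turn": 0, "grip": 1},
])

```text
time_s: 32.58
position: [587.6, -161.6, 72.4]
tool_rot: [[0.682, 0.731, 0.001], [0.731, -0.682, -0.0], [0.001, 0.001, -1.0]]
ft_force: [-1.8, 4.6, 6.1]
grip_width: 44.1
grasp_force: 62.8
```

Call:
servo_tool([
  {"travel": [0, 0, 0.1], "turn": 0, "grip": 0},
  {"travel": [0, 0, 0], "turn": 0, "grip": 0},
  {"travel": [0, 0, 0], "turn": 0, "grip": 0},
  {"travel": [0, 0, 3], "turn": 0, "grip": 0},
  {"travel": [0, 0, 4.5], "turn": 0, "grip": 0},
  {"travel": [0, 0, 4], "turn": 0, "grip": 0},
  {"travel": [-4.5, 0, 0], "turn": 9, "grip": 0},
  {"travel": [-4.5, 0, 0], "turn": 9, "grip": 0},
])

```text
time_s: 33.58
position: [496.7, -161.7, 187.3]
tool_rot: [[0.418, 0.908, 0.0], [0.908, -0.418, -0.0], [-0.0, 0.0, -1.0]]
ft_force: [-0.6, 0.6, 1.0]
grip_width: 85.9
grasp_force: 0.0
```

Call:
servo_tool([
  {"travel": [-4, 2, 0], "turn": 9, "grip": 0},
  {"travel": [-3, 4, 0], "turn": 9, "grip": 0},
  {"travel": [0, 5, 0], "turn": 7, "grip": 0},
  {"travel": [0, 5, 0], "turn": 0, "grip": 0},
  {"travel": [0, 5, 0], "turn": 0, "grip": 0},
  {"travel": [0, 0, 0], "turn": 0, "grip": 0},
  {"travel": [0, 0, 0], "turn": 0, "grip": 0},
  {"travel": [0, 0, 0], "turn": 0, "grip": 0},
])

```text
time_s: 34.58
position: [427.5, 47.4, 187.3]
tool_rot: [[0.002, 1.0, -0.0], [1.0, -0.002, -0.0], [-0.0, -0.0, -1.0]]
ft_force: [0.4, 0.0, -1.0]
grip_width: 85.1
grasp_force: 0.0
```

Run:
```python
from h import *
w=cam('wrist');p=status.get_obs()['position']
print(p,six(w,427,123,18,12.5,15.5,12,1),six(w,427,123,18,23.7,26,12,1))
```

```text
[427.46668321  47.37504816 187.27803322] [899.0, 426.0, 135.0, 30.3] [49.2, 417.0, 120.0, 31.1]
```

Run:
```python
from h import *
w=cam('wrist')
for y in (125,145): print(six(w,427,y,18,12.5,15.5,16,1),six(w,427,y,18,23.7,26,16,1))
save(w,'w8.png')
```

```text
[1827.3, 426.0, 137.0, 30.2] [1342.7, 426.0, 137.0, 0.2]
[1827.3, 426.0, 137.0, 30.2] [1342.7, 426.0, 137.0, 0.2]
```

View pics/w8.png

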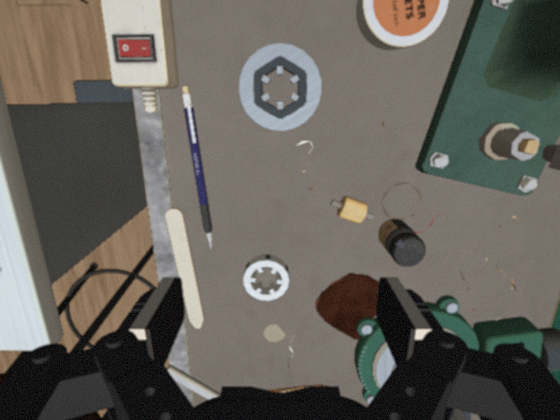

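The knife is at (280,87), that is (426,137) with yaw 0, and the collar is at (267,280).

Call:
servo_tool([
  {"travel": [-0.15, 3, -2], "turn": 0, "grip": 0},
  {"travel": [0, 3, -3], "turn": 0, "grip": 0},
  {"travel": [0, 2.95, -4], "turn": 0, "grip": 0},
  {"travel": [0, 0, -4], "turn": 0, "grip": 0},
  {"travel": [0, 0, -2.5], "turn": 0, "grip": 0},
  {"travel": [0, 0, -1.2], "turn": 0, "grip": 0},
  {"travel": [0, 0, 0], "turn": 0, "grip": 0},
  {"travel": [0, 0, 0], "turn": 0, "grip": 0},
])

```text
time_s: 35.67
position: [426.7, 137.9, 21.5]
tool_rot: [[0.001, 1.0, 0.002], [1.0, -0.001, 0.001], [0.001, 0.002, -1.0]]
ft_force: [0.1, 0.2, 0.0]
grip_width: 85.4
grasp_force: 0.0
```

Run:
```python
from h import *
w=cam('wrist');p=status.get_obs()['position']
print(p,six(w,*p[:2],18,12.5,15.5,8,.5))
```

```text
[426.67354744 137.96672372  21.52084709] [1977.1, 426.2, 138.0, 30.3]
```

Call:
servo_tool([
  {"travel": [0, 0, -1], "turn": 0, "grip": 0},
  {"travel": [0, 0, -0.75], "turn": 0, "grip": 0},
  {"travel": [0, 0, 0], "turn": 0, "grip": 1},
  {"travel": [0, 0, 0], "turn": 0, "grip": 1},
  {"travel": [0, 0, 0], "turn": 0, "grip": 1},
  {"travel": [0, 0, 0], "turn": 0, "grip": 1},
  {"travel": [0, 0, 0], "turn": 0, "grip": 1},
  {"travel": [0, 0, 0], "turn": 0, "grip": 1},
])

```text
time_s: 36.72
position: [426.3, 138.1, 3.3]
tool_rot: [[0.001, 1.0, 0.001], [1.0, -0.001, 0.0], [0.0, 0.001, -1.0]]
ft_force: [0.5, 0.1, 5.3]
grip_width: 44.4
grasp_force: 62.4
```

Call:
servo_tool([
  {"travel": [0, 0, 0.5], "turn": 0, "grip": 1},
  {"travel": [0, 0, 2], "turn": 0, "grip": 1},
  {"travel": [0, 0, 4], "turn": 0, "grip": 1},
  {"travel": [0, 0, 4], "turn": -8, "grip": 1},
  {"travel": [0, -2, 4], "turn": -9, "grip": 1},
  {"travel": [0, -4, 3.5], "turn": -9, "grip": 1},
  {"travel": [0, -5, 0], "turn": -9, "grip": 1},
  {"travel": [0, -5, 0], "turn": -8, "grip": 1},
])

```text
time_s: 37.72
position: [425.7, -23.4, 183.2]
tool_rot: [[0.685, 0.728, 0.001], [0.728, -0.685, -0.0], [0.0, 0.0, -1.0]]
ft_force: [0.7, 0.2, -1.1]
grip_width: 44.3
grasp_force: 61.7
```

Call:
servo_tool([
  {"travel": [0, -5, 0], "turn": 0, "grip": 1},
  {"travel": [2, -4.5, 0], "turn": 0, "grip": 1},
  {"travel": [4.5, -2.5, 0], "turn": 0, "grip": 1},
  {"travel": [5, -2, 0], "turn": 0, "grip": 1},
  {"travel": [4.55, 0, 0], "turn": 0, "grip": 1},
  {"travel": [0, 0, 0], "turn": 0, "grip": 1},
  {"travel": [0, 0, 0], "turn": 0, "grip": 1},
])

```text
time_s: 38.6
position: [585.9, -162.0, 182.2]
tool_rot: [[0.682, 0.731, -0.002], [0.731, -0.682, 0.0], [-0.001, -0.001, -1.0]]
ft_force: [-0.4, -0.4, -1.1]
grip_width: 44.4
grasp_force: 61.9
```

Call:
servo_tool([
  {"travel": [0.1, 0.03, -2], "turn": 0, "grip": 1},
  {"travel": [0, 0, -2], "turn": 0, "grip": 1},
  {"travel": [0, 0, -0.5], "turn": 0, "grip": 1},
  {"travel": [0, 0, -0.5], "turn": 0, "grip": 1},
  {"travel": [0, 0, -0.5], "turn": 0, "grip": 1},
  {"travel": [0, 0, -0.5], "turn": 0, "grip": 1},
  {"travel": [0, 0, -0.3], "turn": 0, "grip": 1},
  {"travel": [0, 0, 0], "turn": 0, "grip": 1},
])

```text
time_s: 39.6
position: [587.4, -161.5, 119.5]
tool_rot: [[0.682, 0.731, -0.0], [0.731, -0.682, 0.001], [0.0, -0.0, -1.0]]
ft_force: [0.8, 2.4, -2.8]
grip_width: 44.4
grasp_force: 61.7
```

Call:
servo_tool([
  {"travel": [0, 0, -0.5], "turn": 0, "grip": 1},
  {"travel": [0, 0, -0.8], "turn": 0, "grip": 1},
  {"travel": [0, 0, -0.8], "turn": 0, "grip": 1},
  {"travel": [0, 0, -0.5], "turn": 0, "grip": 1},
  {"travel": [0, 0, 0], "turn": 0, "grip": 1},
  {"travel": [0, 0, 0], "turn": 0, "grip": 1},
])

```text
time_s: 40.35
position: [587.2, -161.4, 92.7]
tool_rot: [[0.682, 0.731, -0.001], [0.731, -0.682, 0.001], [-0.0, -0.001, -1.0]]
ft_force: [2.1, 4.7, -4.0]
grip_width: 44.2
grasp_force: 61.7
```

Call:
servo_tool([
  {"travel": [0, 0, -0.3], "turn": 0, "grip": 1},
  {"travel": [0, 0, -0.15], "turn": 0, "grip": 1},
  {"travel": [0, 0, 0], "turn": 0, "grip": 1},
])

```text
time_s: 40.72
position: [587.4, -161.5, 89.4]
tool_rot: [[0.682, 0.731, 0.0], [0.731, -0.682, 0.001], [0.001, -0.0, -1.0]]
ft_force: [0.2, 5.8, 3.1]
grip_width: 44.8
grasp_force: 62.4
```

Call:
servo_tool([
  {"travel": [0, 0, 0.1], "turn": 0, "grip": 0},
  {"travel": [0, 0, 0], "turn": 0, "grip": 0},
  {"travel": [0, 0, 0], "turn": 0, "grip": 0},
  {"travel": [0, 0, 3], "turn": 0, "grip": 0},
  {"travel": [0, 0, 4.5], "turn": 0, "grip": 0},
  {"travel": [0, 0, 2], "turn": 0, "grip": 0},
  {"travel": [-4.5, 0, 0], "turn": 0, "grip": 0},
  {"travel": [-4.5, 0, 0], "turn": 0, "grip": 0},
])

```text
time_s: 41.72
position: [496.5, -161.9, 185.0]
tool_rot: [[0.682, 0.731, -0.0], [0.731, -0.682, -0.0], [-0.0, -0.0, -1.0]]
ft_force: [-0.6, -0.6, 0.1]
grip_width: 85.3
grasp_force: 0.0
```

Call:
servo_tool([
  {"travel": [-4.5, 2, 0], "turn": 0, "grip": 0},
  {"travel": [-4.5, 2, 0], "turn": 0, "grip": 0},
  {"travel": [-4, 0, 0], "turn": 0, "grip": 0},
  {"travel": [0, 0, 0], "turn": 0, "grip": 0},
  {"travel": [0, 0, 0], "turn": 0, "grip": 0},
  {"travel": [0, 0, 0], "turn": 0, "grip": 0},
  {"travel": [0, 0, 0], "turn": 0, "grip": 0},
])

```text
time_s: 42.6
position: [367.8, -121.8, 185.0]
tool_rot: [[0.682, 0.731, -0.001], [0.731, -0.682, 0.0], [-0.0, -0.001, -1.0]]
ft_force: [-0.2, -0.8, -0.0]
grip_width: 85.5
grasp_force: 0.0
```

Run:
```python
from h import *
import pickle
w=cam('wrist');b=cam('side');pickle.dump((w,b),open('c9.pkl','wb'));p=status.get_obs()['position']
print(p)
for r in((12.5,15.5),(13,15),(23.5,25.5)): print(six(w,413,-55,16,*r,16,1))
q=six(w,413,-55,16,12.5,15.5,16,1)
A=cv2.resize(rect(w,q[1],q[2],16,30,6),(400,400)); B=cv2.resize(b['image'][180:300,270:390],(400,400),interpolation=cv2.INTER_CUBIC)
cv2.imwrite('pics/w9.png',np.hstack([A,B])[...,::-1])
```

```text
[ 367.63454447 -121.80963246  185.01172444]
[2972.3, 411.0, -54.0, 55.2]
[3032.9, 411.0, -54.0, 55.2]
[-344.4, 411.0, -54.0, 52.6]
```

View pics/w9.png

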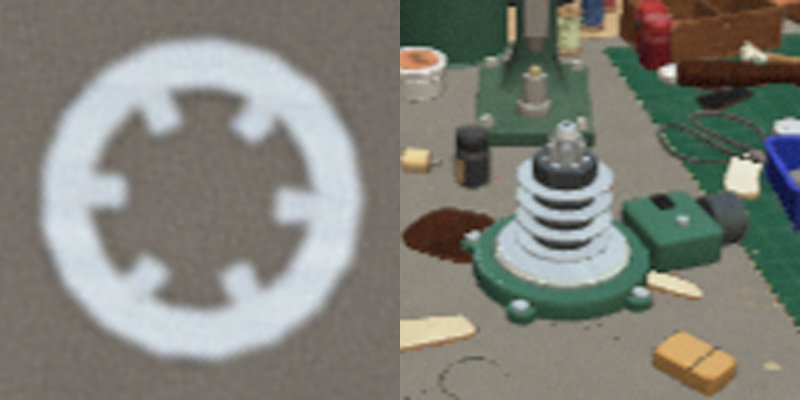

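The stack shows four knives seated evenly with the spindle nose above, around (570,160) in the right half. The collar's teeth are at 55° (mod 60), so its grooves are at 25°.

Call:
servo_tool([
  {"travel": [2.2, 3.4, -2], "turn": 4.2, "grip": 0},
  {"travel": [2.15, 3.4, -3], "turn": 4, "grip": 0},
  {"travel": [0, 0, -4], "turn": 0, "grip": 0},
  {"travel": [0, 0, -4], "turn": 0, "grip": 0},
  {"travel": [0, 0, -2.5], "turn": 0, "grip": 0},
  {"travel": [0, 0, -1], "turn": 0, "grip": 0},
  {"travel": [0, 0, 0], "turn": 0, "grip": 0},
  {"travel": [0, 0, 0], "turn": 0, "grip": 0},
])

```text
time_s: 43.7
position: [411.6, -53.9, 21.4]
tool_rot: [[0.571, 0.821, 0.002], [0.821, -0.571, -0.0], [0.001, 0.001, -1.0]]
ft_force: [-0.3, 0.2, 0.8]
grip_width: 85.4
grasp_force: 0.0
```

Run:
```python
from h import *
w=cam('wrist');p=status.get_obs()['position']
print(p,six(w,*p[:2],16,12.5,15.5,8,.5))
```

```text
[411.64122781 -53.92985505  21.43818896] [3071.3, 411.6, -53.4, 55.2]
```

Call:
servo_tool([
  {"travel": [0, 0.03, -1], "turn": 0, "grip": 0},
  {"travel": [0, 0, -0.8], "turn": 0, "grip": 0},
  {"travel": [0, 0, 0], "turn": 0, "grip": 1},
  {"travel": [0, 0, 0], "turn": 0, "grip": 1},
  {"travel": [0, 0, 0], "turn": 0, "grip": 1},
  {"travel": [0, 0, 0], "turn": 0, "grip": 1},
  {"travel": [0, 0, 0], "turn": 0, "grip": 1},
  {"travel": [0, 0, 0], "turn": 0, "grip": 1},
])

```text
time_s: 44.75
position: [411.1, -53.5, 3.1]
tool_rot: [[0.571, 0.821, 0.001], [0.821, -0.571, -0.0], [0.0, 0.001, -1.0]]
ft_force: [-2.8, -0.2, 5.5]
grip_width: 46.7
grasp_force: 60.7
```

Call:
servo_tool([
  {"travel": [0, 0, 0.5], "turn": 0, "grip": 1},
  {"travel": [0, 0, 2], "turn": 0, "grip": 1},
  {"travel": [0, 0, 4], "turn": -4, "grip": 1},
  {"travel": [0, 0, 4], "turn": -4, "grip": 1},
  {"travel": [0, -3, 4], "turn": 0, "grip": 1},
  {"travel": [2, -4, 3], "turn": 0, "grip": 1},
  {"travel": [4.5, -3.7, 0], "turn": 0, "grip": 1},
  {"travel": [5, 0, 0], "turn": 0, "grip": 1},
])

```text
time_s: 45.75
position: [527.1, -163.1, 178.1]
tool_rot: [[0.682, 0.731, 0.001], [0.731, -0.682, -0.001], [0.0, 0.002, -1.0]]
ft_force: [0.1, 0.2, -1.0]
grip_width: 46.3
grasp_force: 61.9
```

Call:
servo_tool([
  {"travel": [4, 0, 0], "turn": 0, "grip": 1},
  {"travel": [2, 0, 0], "turn": 0, "grip": 1},
  {"travel": [0, 0, 0], "turn": 0, "grip": 1},
  {"travel": [0, 0, 0], "turn": 0, "grip": 1},
  {"travel": [0, 0, 0], "turn": 0, "grip": 1},
])

```text
time_s: 46.38
position: [585.2, -160.6, 177.8]
tool_rot: [[0.68, 0.733, 0.0], [0.733, -0.68, -0.0], [0.0, 0.0, -1.0]]
ft_force: [-0.0, -0.5, -1.8]
grip_width: 46.5
grasp_force: 62.0
```

Run:
```python
from h import *
w=cam('wrist');o=status.get_obs();p=o['position'];print(p,o['tool_rot'][:,0])
print(six(w,*p[:2],p[2]+12.5,13,15.5,3,.25))
```

```text
[ 585.2612623  -160.55436026  177.87374718] [6.80043509e-01 7.33171710e-01 2.63537034e-04]
[2910.7, 585.0, -160.1, 46.7]
```

Call:
servo_tool([
  {"travel": [0.22, -0.09, -2], "turn": 0, "grip": 1},
  {"travel": [0, 0, -1.8], "turn": 0, "grip": 1},
  {"travel": [0, 0, -0.5], "turn": 0, "grip": 1},
  {"travel": [0, 0, -0.5], "turn": 0, "grip": 1},
  {"travel": [0, 0, -0.5], "turn": 0, "grip": 1},
  {"travel": [0, 0, -0.4], "turn": 0, "grip": 1},
  {"travel": [0, 0, 0], "turn": 0, "grip": 1},
])

```text
time_s: 47.3
position: [588.0, -161.4, 120.0]
tool_rot: [[0.68, 0.733, -0.0], [0.733, -0.68, 0.0], [-0.0, -0.0, -1.0]]
ft_force: [-0.9, -0.1, -0.6]
grip_width: 46.5
grasp_force: 61.9
```

Call:
servo_tool([
  {"travel": [0, 0, -0.4], "turn": 0, "grip": 1},
  {"travel": [0, 0, -0.4], "turn": 0, "grip": 1},
  {"travel": [0, 0, -0.3], "turn": 0, "grip": 1},
  {"travel": [0, 0, 0], "turn": 0, "grip": 1},
])

```text
time_s: 47.8
position: [588.0, -161.4, 108.8]
tool_rot: [[0.68, 0.733, -0.0], [0.733, -0.68, 0.0], [-0.0, -0.0, -1.0]]
ft_force: [-0.7, 0.9, -2.1]
grip_width: 46.8
grasp_force: 61.9
```

Now seat it, then release and back out to fetch the guard, going up and in front of the press.

Call:
servo_tool([
  {"travel": [0, 0, -0.15], "turn": 0, "grip": 1},
  {"travel": [0, 0, -0.15], "turn": 0, "grip": 1},
  {"travel": [0, 0, -0.1], "turn": 0, "grip": 1},
  {"travel": [0, 0, 0], "turn": 0, "grip": 1},
])

```text
time_s: 48.3
position: [588.1, -161.4, 107.0]
tool_rot: [[0.68, 0.733, 0.001], [0.733, -0.68, -0.0], [0.001, 0.001, -1.0]]
ft_force: [-7.0, 1.3, 10.5]
grip_width: 46.4
grasp_force: 63.1
```

Call:
servo_tool([
  {"travel": [0, 0, 0.1], "turn": 0, "grip": 0},
  {"travel": [0, 0, 0], "turn": 0, "grip": 0},
  {"travel": [0, 0, 0], "turn": 0, "grip": 0},
  {"travel": [0, 0, 4], "turn": 0, "grip": 0},
  {"travel": [0, 0, 4.5], "turn": 0, "grip": 0},
  {"travel": [0, 0, 4.5], "turn": 0, "grip": 0},
  {"travel": [-4.5, 0, 2], "turn": 0, "grip": 0},
  {"travel": [-5, 0, 0], "turn": 4, "grip": 0},
])

```text
time_s: 49.3
position: [493.1, -161.6, 257.6]
tool_rot: [[0.626, 0.78, 0.002], [0.78, -0.626, -0.001], [0.001, 0.002, -1.0]]
ft_force: [0.4, -0.3, 0.5]
grip_width: 85.8
grasp_force: 0.0
```

Call:
servo_tool([
  {"travel": [-4, 2, 0], "turn": 4, "grip": 0},
  {"travel": [0, 5, 0], "turn": 4, "grip": 0},
  {"travel": [0, 5, 0], "turn": 4, "grip": 0},
  {"travel": [0, 5, 0], "turn": 7, "grip": 0},
  {"travel": [0, 5, 0], "turn": 0, "grip": 0},
  {"travel": [0, 5, 0], "turn": 0, "grip": 0},
  {"travel": [0, 5, 0], "turn": 0, "grip": 0},
  {"travel": [0, 5, 0], "turn": 0, "grip": 0},
])

```text
time_s: 50.3
position: [452.9, 210.4, 256.3]
tool_rot: [[0.339, 0.941, 0.001], [0.941, -0.339, 0.0], [0.0, 0.0, -1.0]]
ft_force: [1.2, -0.1, 0.2]
grip_width: 85.7
grasp_force: 0.0
```

Run:
```python
from h import *
b=cam('side'); o=status.get_obs(); print(o['position'])
# guard still where left? check collar/stack and guard in side image
A=cv2.resize(b['image'][180:300,270:390],(400,400),interpolation=cv2.INTER_CUBIC)
B=cv2.resize(b['image'][90:210,240:360],(400,400),interpolation=cv2.INTER_CUBIC)
cv2.imwrite('pics/s10.png',np.hstack([A,B])[...,::-1])
```

```text
[452.73083151 214.73824665 255.5442148 ]
```

View pics/s10.png

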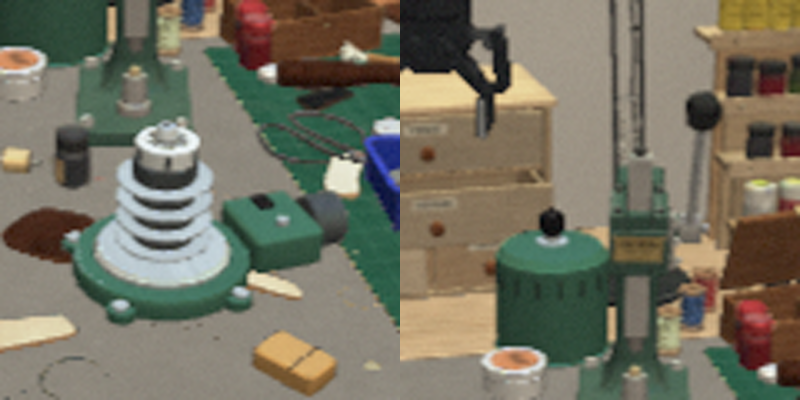

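The collar is seated on top of the four knives, and the guard stands undisturbed with its knob at (551,223) in the right half. Next I fetch the guard.

Call:
servo_tool([
  {"travel": [0, 4.4, 0], "turn": 0, "grip": 0},
  {"travel": [0, 4.4, 0], "turn": 0, "grip": 0},
  {"travel": [4.5, 0, 0], "turn": 0, "grip": 0},
  {"travel": [4.5, 0, 0], "turn": 0, "grip": 0},
  {"travel": [4.05, 0, 0], "turn": 0, "grip": 0},
  {"travel": [0, 0, -3], "turn": 0, "grip": 0},
  {"travel": [0, 0, -3], "turn": 0, "grip": 0},
  {"travel": [0, 0, 0], "turn": 0, "grip": 0},
])

```text
time_s: 51.35
position: [582.8, 296.1, 193.5]
tool_rot: [[0.339, 0.941, -0.004], [0.941, -0.339, -0.002], [-0.003, -0.003, -1.0]]
ft_force: [0.9, -0.1, -0.7]
grip_width: 85.1
grasp_force: 0.0
```

Run:
```python
from h import *
w=cam('wrist');p=status.get_obs()['position'];print(p)
# dark knob blob in rectified patch at knob top height 156
g=cv2.cvtColor(rect(w,p[0],p[1],156,30,4),cv2.COLOR_RGB2GRAY); m=(g<45).astype(np.uint8)
n,l,s,c=cv2.connectedComponentsWithStats(m)
for i in range(1,n):
    if s[i,4]>400: print(s[i],p[0]+(c[i,0]-119.5)/4,p[1]-(c[i,1]-119.5)/4)
```

```text
[583.19182584 296.35322457 195.80609123]
[  73   18   98  112 6820] 583.5493771619905 307.71194891130034
```

Call:
servo_tool([
  {"travel": [0, 0.75, -1], "turn": 0, "grip": 0},
  {"travel": [0, 0, 0], "turn": 0, "grip": 0},
  {"travel": [0, 0, 0], "turn": 0, "grip": 0},
  {"travel": [0, 0, 0], "turn": 0, "grip": 0},
])

```text
time_s: 51.9
position: [583.7, 304.2, 186.8]
tool_rot: [[0.339, 0.941, 0.001], [0.941, -0.339, 0.0], [0.0, 0.001, -1.0]]
ft_force: [-0.9, -0.1, 0.2]
grip_width: 85.4
grasp_force: 0.0
```

Run:
```python
from h import *
o=status.get_obs();w=cam('wrist');p=o['position'];print(p,np.abs(o['qvel']).max())
g=cv2.cvtColor(rect(w,p[0],p[1],156,30,4),cv2.COLOR_RGB2GRAY); m=(g<45).astype(np.uint8)
n,l,s,c=cv2.connectedComponentsWithStats(m)
for i in range(1,n):
    if s[i,4]>400: print(s[i],p[0]+(c[i,0]-119.5)/4,p[1]-(c[i,1]-119.5)/4, 'ymin',p[1]-(s[i,1]+s[i,3]-119.5)/4)
```

```text
[583.69532206 304.15506738 186.82452359] 0.004228707199208593
[  71   44   99  116 7781] 583.8053175629236 308.4294697706515 ymin 294.03006738021327
```

Call:
servo_tool([
  {"travel": [0, -0.15, -2], "turn": 0, "grip": 0},
  {"travel": [0, 0, -2], "turn": 0, "grip": 0},
  {"travel": [0, 0, -1.5], "turn": 0, "grip": 0},
  {"travel": [0, 0, 0], "turn": 0, "grip": 0},
])

```text
time_s: 52.45
position: [583.1, 302.3, 130.2]
tool_rot: [[0.339, 0.941, -0.002], [0.941, -0.339, -0.001], [-0.001, -0.001, -1.0]]
ft_force: [-0.2, -0.5, 0.0]
grip_width: 85.3
grasp_force: 0.0
```

Call:
servo_tool([
  {"travel": [0, 0, 0], "turn": 0, "grip": 1},
  {"travel": [0, 0, 0], "turn": 0, "grip": 1},
  {"travel": [0, 0, 0], "turn": 0, "grip": 1},
  {"travel": [0, 0, 0], "turn": 0, "grip": 1},
  {"travel": [0, 0, 0], "turn": 0, "grip": 1},
  {"travel": [0, 0, 0], "turn": 0, "grip": 1},
  {"travel": [0, 0, 0], "turn": 0, "grip": 1},
  {"travel": [0, 0, 0], "turn": 0, "grip": 1},
])

```text
time_s: 53.45
position: [583.6, 302.9, 131.9]
tool_rot: [[0.339, 0.941, 0.001], [0.941, -0.339, 0.001], [0.001, 0.0, -1.0]]
ft_force: [-2.7, 0.3, 5.7]
grip_width: 24.1
grasp_force: 59.1
```

Call:
servo_tool([
  {"travel": [0, 0, 0.5], "turn": 0, "grip": 1},
  {"travel": [0, 0, 1.5], "turn": 0, "grip": 1},
  {"travel": [0, 0, 3], "turn": 0, "grip": 1},
  {"travel": [0, 0, 3], "turn": 0, "grip": 1},
  {"travel": [0, 0, 3], "turn": 0, "grip": 1},
  {"travel": [0, 0, 3], "turn": 0, "grip": 1},
  {"travel": [0, 0, 2], "turn": 0, "grip": 1},
  {"travel": [0, 0, 1], "turn": 0, "grip": 1},
])

```text
time_s: 54.45
position: [583.8, 302.6, 302.9]
tool_rot: [[0.339, 0.941, 0.001], [0.941, -0.339, 0.001], [0.001, 0.001, -1.0]]
ft_force: [-0.2, -0.1, -4.3]
grip_width: 23.7
grasp_force: 59.3
```

Call:
servo_tool([
  {"travel": [-3, 0, 0], "turn": 0, "grip": 1},
  {"travel": [-4.5, 0, 0], "turn": 0, "grip": 1},
  {"travel": [-4, 0, 0], "turn": 0, "grip": 1},
  {"travel": [-1.8, -3, 0], "turn": 0, "grip": 1},
  {"travel": [0, -5, 0], "turn": 0, "grip": 1},
  {"travel": [0, -5, 0], "turn": 0, "grip": 1},
  {"travel": [0, -5, 0], "turn": 0, "grip": 1},
  {"travel": [0, -5, 0], "turn": 0, "grip": 1},
])

```text
time_s: 55.45
position: [450.2, 71.0, 301.2]
tool_rot: [[0.339, 0.941, -0.0], [0.941, -0.339, -0.0], [-0.0, -0.0, -1.0]]
ft_force: [0.7, 0.8, -4.0]
grip_width: 23.6
grasp_force: 59.8
```

Call:
servo_tool([
  {"travel": [0, -5, 0], "turn": 0, "grip": 1},
  {"travel": [0, -5, 0], "turn": 0, "grip": 1},
  {"travel": [0, -5, 0], "turn": 0, "grip": 1},
  {"travel": [0, -5, 0], "turn": 0, "grip": 1},
  {"travel": [0, -3.4, 0], "turn": 0, "grip": 1},
  {"travel": [4, 0, 0], "turn": 0, "grip": 1},
  {"travel": [4, 0, 0], "turn": 0, "grip": 1},
  {"travel": [3.5, 0, 0], "turn": 0, "grip": 1},
])

```text
time_s: 56.45
position: [566.6, -161.6, 300.8]
tool_rot: [[0.34, 0.941, -0.001], [0.941, -0.34, 0.0], [-0.0, -0.001, -1.0]]
ft_force: [-0.4, -0.0, -4.5]
grip_width: 23.4
grasp_force: 60.0
```

Call:
servo_tool([
  {"travel": [2.2, 0, 0], "turn": 0, "grip": 1},
  {"travel": [0, 0, 0], "turn": 0, "grip": 1},
  {"travel": [0, 0, 0], "turn": 0, "grip": 1},
  {"travel": [0, 0, 0], "turn": 0, "grip": 1},
])

```text
time_s: 56.95
position: [586.9, -161.5, 301.8]
tool_rot: [[0.34, 0.941, 0.0], [0.941, -0.34, -0.0], [-0.0, 0.0, -1.0]]
ft_force: [-0.7, -0.3, -3.6]
grip_width: 23.5
grasp_force: 60.2
```

Call:
servo_tool([
  {"travel": [0.05, 0, -2], "turn": 0, "grip": 1},
  {"travel": [0, 0, -3], "turn": 0, "grip": 1},
  {"travel": [0, 0, -3], "turn": 0, "grip": 1},
  {"travel": [0, 0, -3], "turn": 0, "grip": 1},
  {"travel": [0, 0, -2], "turn": 0, "grip": 1},
  {"travel": [0, 0, -1], "turn": 0, "grip": 1},
  {"travel": [0, 0, 0], "turn": 0, "grip": 1},
  {"travel": [0, 0, 0], "turn": 0, "grip": 1},
])

```text
time_s: 57.95
position: [588.4, -161.5, 162.5]
tool_rot: [[0.339, 0.941, 0.002], [0.941, -0.339, -0.0], [0.0, 0.002, -1.0]]
ft_force: [0.1, 0.2, -3.9]
grip_width: 23.5
grasp_force: 60.2
```

Call:
servo_tool([
  {"travel": [0, 0, -0.5], "turn": 0, "grip": 1},
  {"travel": [0, 0, -0.2], "turn": 0, "grip": 1},
  {"travel": [0, 0, 0], "turn": 0, "grip": 1},
  {"travel": [0, 0, 0], "turn": 0, "grip": 1},
])

```text
time_s: 58.45
position: [588.1, -161.4, 154.4]
tool_rot: [[0.339, 0.941, 0.0], [0.941, -0.339, 0.0], [0.0, 0.0, -1.0]]
ft_force: [0.0, 0.6, -4.2]
grip_width: 23.7
grasp_force: 60.2
```

Call:
servo_tool([
  {"travel": [0, 0, -0.3], "turn": 0, "grip": 1},
  {"travel": [0, 0, 0], "turn": 0, "grip": 1},
  {"travel": [0, 0, 0], "turn": 0, "grip": 1},
])

```text
time_s: 58.82
position: [588.1, -161.4, 151.3]
tool_rot: [[0.339, 0.941, -0.0], [0.941, -0.339, 0.0], [0.0, -0.0, -1.0]]
ft_force: [-0.7, 0.4, -3.8]
grip_width: 23.5
grasp_force: 60.2
```

Call:
servo_tool([
  {"travel": [0, 0, -0.15], "turn": 0, "grip": 1},
  {"travel": [0, 0, -0.1], "turn": 0, "grip": 1},
  {"travel": [0, 0, 0], "turn": 0, "grip": 1},
])

```text
time_s: 59.2
position: [588.0, -161.8, 150.2]
tool_rot: [[0.34, 0.941, 0.001], [0.941, -0.34, -0.001], [-0.0, 0.002, -1.0]]
ft_force: [-4.2, -1.5, 6.1]
grip_width: 23.5
grasp_force: 61.2
```

Contact came at 150 mm, the height expected for the rim. I release, back off and check level numerically.

Call:
servo_tool([
  {"travel": [0, 0, 0.1], "turn": 0, "grip": 0},
  {"travel": [0, 0, 0], "turn": 0, "grip": 0},
  {"travel": [0, 0, 0], "turn": 0, "grip": 0},
  {"travel": [0, 0, 0], "turn": 0, "grip": 0},
  {"travel": [0, 0, 3], "turn": 0, "grip": 0},
  {"travel": [0, 0, 4.5], "turn": 0, "grip": 0},
  {"travel": [0, 0, 4], "turn": 0, "grip": 0},
  {"travel": [-4, 0, 0], "turn": 0, "grip": 0},
])

```text
time_s: 60.2
position: [550.7, -161.9, 267.3]
tool_rot: [[0.338, 0.941, 0.005], [0.941, -0.338, -0.001], [0.0, 0.005, -1.0]]
ft_force: [-0.2, -0.9, 0.1]
grip_width: 85.2
grasp_force: 0.0
```

Call:
servo_tool([
  {"travel": [-5, 2, 0], "turn": 0, "grip": 0},
  {"travel": [-5, 4, 0], "turn": 0, "grip": 0},
  {"travel": [-5, 4, 0], "turn": 0, "grip": 0},
  {"travel": [-3, 4, 0], "turn": 0, "grip": 0},
  {"travel": [0, 0, 0], "turn": 0, "grip": 0},
  {"travel": [0, 0, 0], "turn": 0, "grip": 0},
  {"travel": [0, 0, 0], "turn": 0, "grip": 0},
])

```text
time_s: 61.08
position: [371.0, -23.8, 264.5]
tool_rot: [[0.34, 0.94, -0.001], [0.94, -0.34, -0.0], [-0.0, -0.001, -1.0]]
ft_force: [0.6, -0.1, -0.0]
grip_width: 85.6
grasp_force: 0.0
```

Run:
```python
from h import *
import pickle
a0,b0,_=pickle.load(open('c0.pkl','rb')); b=cam('side')
# the side view at start showed the guard seated: compare guard region before/after
A=b0['image'][195:285,285:355].astype(int);B=b['image'][195:285,285:355].astype(int)
g=lambda im:((im[...,1]-im[...,0]>25)).astype(np.uint8)
print('diff mean',abs(A-B).mean(),'max shift',cv2.phaseCorrelate(A.mean(2).astype(np.float32),B.mean(2).astype(np.float32)))
d0=b0['image'][200:220,310:330].mean(2)<50; d1=b['image'][200:220,310:330].mean(2)<50
print('knob',np.argwhere(d0).mean(0),np.argwhere(d1).mean(0),d0.sum(),d1.sum())
```

```text
diff mean 5.296931216931217 max shift ((-0.0670871518618128, -0.01982750445361603), 1.0027256767690917)
knob [ 7.         10.04545455] [7.         9.97777778] 88 90
```

The guard's image matches its seated starting view to within 0.1 px, so it is level on the rim.

```bash
python3 -c "
from bench import job
print(job.close_job())"
```

```text
the job is handed in; nothing more can be done
None
```

The job is done and handed in at about 61 s: all four knives and the end collar are seated on the spindle, the guard is back level on the rim, and the other bench items were left alone; the hand-in gave no verdict.

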